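Preset the meter test valve and hold it for the reading

ROBOT

A 6-joint arm with a two-finger parallel gripper is mounted at the origin on a cart in front of the work surface, level with it; the furniture and walls round the work are solid. World frame = base frame: x ahead of the robot, y to its left, z up, the work surface at z = 0. Lengths are in m, angles in rad, forces in N, time in s.
With the tool pointing down it reaches from about 0.35 to 0.775 m from the base axis. Payload 7.3 kg.
Tool frame: the origin (TCP) lies at the very end of the fingers, on their centre line; the grasp point (between the pads) lies 19 mm behind it; z points along the fingers, y is the direction in which the jaws open and shut (so a half turn about z gives the same grasp; the last joint's range is limited). The gripper opens to 92 mm and grips with 3 to 60 N. Pads are 19 mm wide; open, the fingers measure 130 mm over their backs; the gripper's body (75 mm by 190 mm) begins 47 mm behind the grasp point.
Start: joints at [1.18, 0.342, 1.524, -0, 1.275, -0.146], TCP at [0.127, 0.509, 0.227] pointing down, gripper open.
Joint ranges: [-2.53, 2.53], [-0.77, 2.02], [0.04, 2.7], [-1, 4.14], [0.28, 2.66], [-3.11, 3.11]. Speed limits (rad/s): [2.57, 2.57, 3.14, 3.14, 3.14, 3.14].

INTERFACE

Orientations are given as [roll, pitch, yaw] about the fixed x, y, z axes, in that order (R = Rz(yaw) Ry(pitch) Rx(roll)).
In Python, from cell import robot gives the robot as it stands.
- The arm moves only by the shell command python3 -m pendant 'ROWS' [OPENING] [FORCE]. ROWS is JSON, a list of rows, each a list of 2 entries, a list of its own where there are three numbers: the shift along the tool's x, y, z in mm, then the turn about the tool's z in degrees. In form: [[[x, y, z], turn], ...]. A call has 1 to 10 rows; each row is the pose to reach, as a shift and turn from the pose measured when the call began, along the tool's axes at that moment; what a row does not reach only later rows make up. A row lasts 1/12 s, in which the tool goes at most 41.7 mm and 7.16 degrees, less where a joint would pass 70% of its speed; a pose out of reach is approached as far as the arm can. A call with a gripper value outside its range is refused whole. OPENING is the opening, from 0 (shut) to 1 (fully open), set as the call begins (- or left out, the last holds). The fingers move at their own pace and stop on an object; FORCE is the grip in N (left out, the last holds). Time passes only in rows, so rows that repeat a pose let the fingers close. It gives the time, the measured TCP pose, the force and the opening at its end, in the units of the state.
- robot.observe(): the state, without advancing time (a new reading comes with each control period).
- robot.read_camera(name): name is "side" or "top" or "wrist"; returns the picture (480x640x3 uint8, red, green, blue); there is no depth.
- robot.calibration(name): a dict with "vfov" (degrees; the focal length in pixels is half the picture's height over the tangent of half this angle, whatever the lens; pixels are square), "cx", "cy" (the principal point, pixels), "rvec" (rotation vector, rad) and "tvec" (3), from world to camera coordinates, as OpenCV has them. Camera axes: x right, y down, z forward; pixel columns grow to the right and rows downward; lengths in m; the calibration is good to about 2 mm. The wrist camera is an equidistant fisheye: a pixel r from the principal point sees the ray r / f radians off the axis. A picture is of the moment at which its call begins: read the wrist's pose just before it. calibration takes no time and is no camera call; for the wrist camera it gives the pose at the moment of the call.
- robot.hand_in(): hands the job in, once; it reports no verdict.
Trained networks look in the newest picture that a camera, given by its name, has taken for a name from the list of things; names that differ only in an ending like _2 or _b are one class to them, and where a whole thing is asked for, a point or a joint stands for the part that bears it (a point fixed in the world has none). Each returns a list of dicts, best first, with "p" (0 to 1); they miss things now and then, are a little off and sometimes report something else, mostly with a low value. They report only what shows in the picture. A call takes as long as a camera call. They do not tell look-alikes from the thing itself.
- robot.find_in(camera, query): "xy" ([column, row] as shares, 0 to 1, of the picture: columns of its width, rows of its height, amid what is visible of it).
The state is a dict: "time": time; "qpos": joint angles; "qvel": joint speeds; "joint_efforts": joint torques, N m; "tool_pos": TCP position; "tool_rot": TCP orientation; "contact_force": force on the tool from outside, world axes, zero at the start; "torque": the same for the moment, N m; "opening": finger opening in m.
Only numpy, scipy, OpenCV 4.12 (cv2) and the standard library are available. Lean on these libraries where they do the work, as an engineer would, in place of code of your own. Each camera call takes 0.05 s, during which the arm holds its last target.

TASK

Get the water-meter test piece ready for a reading. First swing the folded-down screen of the small yellow-and-grey flow readout up to 100 degrees from closed, just past upright, and leave it standing there. Then screw the red valve wheel clockwise by its black revolving grip until it is shut against its stop, back it off exactly two full turns, and finish still gripping the black handle there so that the setting cannot creep; leave the loose things lying about where they are.

Things in the scene. Friction and masses are not known exactly. Their poses are not given: they have to be found in the camera images.
- test_rig: water-meter test piece, bolted down: grey base plate 84 mm deep (x), 265 mm long (y), with a brass globe valve and, 118 mm to its left (+y), a blue water meter (top 104 mm above the worktop) in one pipe line. Origin on the worktop straight under the valve spindle; x points away from the robot at yaw 0, y along the pipe to the meter, z up. Does not move.
- spindle (a point): point on the valve's vertical spindle axis at the height of the wheel rim when the valve is shut, 128 mm above the worktop; does not move. The red wheel is 111 mm across; its rim is 11 mm thick.
- valve_wheel (a joint): red valve wheel, rad: 0 = shut on its hard stop, growing counter-clockwise from above as it opens; 6.283 a turn, end at 26.7. Starts 0.8 to 1.7 turns open; stays where left (friction about 0.12 N m, 3 N at the grip); climbs 2 mm a turn. At 0 the black grip stands on the test_rig's +x side of the spindle, at angle a it stands a counter-clockwise from there.
- crank_grip_mid (a point): middle of the black revolving grip, an upright barrel-shaped handle 22 mm thick and 44 mm high on the wheel's rim, 44 mm from the spindle axis. The point is on its axis, 24 mm above its foot, 159 mm above the worktop when shut. It spins freely on its own upright pin: fingers pinching it from above can go round with the wheel without turning.
- readout: clamshell flow readout on a steel foot plate 108 x 84 x 7 mm, bolted down; case 102 mm deep (x), 46 mm wide (y), top 37 mm above the worktop. Origin on the worktop under its hinge axis; x points from its free front edge to its hinge (away from the robot at yaw 0), y is parallel to the hinge. Does not move.
- screen_hinge (a point): middle of the screen's hinge axis, straight above the readout's origin, 41 mm above the worktop; the axis is parallel to the readout's y; does not move.
- screen (a joint): opening angle of the readout's screen lid in rad: 0 folded flat on the case, 1.571 upright, up to 2.5; growing as the front edge is lifted up and away from the robot. Stiff hinge (about 0.18 N m, i.e. about 2 N at the free edge): it stays where it is left. It starts between 0 and 0.2.
- screen_edge (a point): point in the screen lid 80 mm from the hinge axis (14 mm short of the free edge), midway through its width and thickness, 6 mm above the hinge line when folded. The lid is 88 mm long, 56 mm wide, 11 mm thick, 5 mm wider than the case on each side: fingers can pinch it across its width, one on each side edge, and it may pivot between them as it swings.
- pendant: black teach pendant, 196 x 85 x 28 mm, lying loose; to be left alone. Origin under its middle.
- cup: grey-white sample cup, 71 mm across and 73 mm high, standing loose; to be left alone. Origin under its middle.
- union: loose brass pipe union, hexagonal, 33 x 29 x 19 mm, standing behind the test piece; to be left alone. Origin under its middle.
There are look-alikes about, which are no part of the job. Leave any pink look-alike of the readout alone.

How it is judged:
By the outcome, as a careful person would: the job done as asked, in the order asked, and still so for the second after the job is handed in, while the arm keeps its last pose, push and grip.
It also fails if it takes over 72 s, if anything falls off the work surface, if the arm or the gripper's body presses on something with over 40 N, if the wrist force passes 120 N, or if a joint passes its speed limit or range.

## Working session

There is one attempt and no reset: what is moved stays moved. The work goes in short steps, Python scripts to look and compute and a shell command to move; the robot and the scene stay as the last step left them, time stands still between calls to the robot, and variables do not carry over. Pictures are saved under pics/ and viewed, and the job is handed in when it is done.

```bash
mkdir -p pics; ls; cat > h.py <<'E'
import numpy as np, cv2
from cell import robot
from scipy.spatial.transform import Rotation as R
def snap(n,f):
    im=robot.read_camera(n); cv2.imwrite('pics/'+f,cv2.cvtColor(im,cv2.COLOR_RGB2BGR)); return im
def ray(n,uv,c=None):
    c=c or robot.calibration(n); f=240/np.tan(np.radians(c['vfov'])/2)
    M=R.from_rotvec(c['rvec']).as_matrix(); t=np.array(c['tvec'])
    d=np.array([uv[0]-c['cx'],uv[1]-c['cy']])/f
    if n=='wrist':
        r=np.hypot(*d); v=np.array([*(d/max(r,1e-9)*np.sin(r)),np.cos(r)])
    else: v=np.array([*d,1.])
    return -M.T@t, M.T@v/np.linalg.norm(v)
def atz(n,uv,z,c=None):
    o,v=ray(n,uv,c); return o+v*(z-o[2])/v[2]
def proj(n,P,c=None):
    c=c or robot.calibration(n); f=240/np.tan(np.radians(c['vfov'])/2)
    p=R.from_rotvec(c['rvec']).as_matrix()@np.array(P)+np.array(c['tvec'])
    if n=='wrist':
        r=np.hypot(p[0],p[1]); th=np.arctan2(r,p[2]); d=p[:2]/max(r,1e-9)*th
    else: d=p[:2]/p[2]
    return np.array([c['cx'],c['cy']])+f*d
E
python3 - <<'E'
from h import *
s=robot.observe(); print(s)
for n in ['side','top','wrist']:
    snap(n,n+'0.png'); c=robot.calibration(n); print(n,c, ray(n,(320,240)))
    for q in ['test_rig','valve_wheel','crank_grip_mid','readout','screen_edge','pendant','cup','union']:
        print(q,[(round(d['p'],2),round(d['xy'][0]*640),round(d['xy'][1]*480)) for d in robot.find_in(n,q)][:4])
print(robot.observe()['time'])
E
```

```text
pics
{'time': 0.0, 'qpos': array([ 1.18001949e+00,  3.42735603e-01,  1.52500001e+00, -3.47525673e-05,
        1.27539725e+00, -1.46014052e-01]), 'qvel': array([-0.00023919, -0.00102262, -0.000894  ,  0.00143941, -0.00080726,
       -0.00115721]), 'joint_efforts': array([ 2.53778446e-03, -4.31245172e+01, -2.44224000e+01,  7.18813855e-02,
        5.58131863e-02, -9.41872986e-05]), 'tool_pos': array([0.12706293, 0.50897887, 0.22604421]), 'tool_rot': array([-3.14006399e+00, -1.91216873e-04,  2.89683987e+00]), 'contact_force': array([ 0.13838308, -0.38390844, -0.42103847]), 'torque': array([-0.01208773,  0.02099291,  0.06740564]), 'opening': 0.09170878117996925}
side {'vfov': 55.188468611415324, 'cx': 321.88678105474065, 'cy': 234.49389652253691, 'rvec': array([ 2.00500966, -0.22546024,  0.14901636]), 'tvec': array([-0.48432622,  0.15865412,  1.04485012])} (array([ 0.27224322, -0.96145871,  0.5940838 ]), array([ 0.2000046 ,  0.87539483, -0.44009323]))
test_rig [(0.73, 301, 230)]
valve_wheel []
crank_grip_mid [(0.59, 292, 198)]
readout [(0.86, 327, 324), (0.58, 314, 282)]
screen_edge [(0.7
[... 439 characters left out ...]
k_grip_mid []
readout [(0.81, 413, 270), (0.71, 346, 264)]
screen_edge [(0.66, 417, 270), (0.6, 345, 268), (0.52, 142, 270)]
pendant [(0.63, 487, 289)]
cup [(0.86, 141, 269), (0.6, 262, 272)]
union []
wrist {'vfov': 65.70646984690485, 'cx': 325.6794649421785, 'cy': 241.33396221273406, 'rvec': array([-2.2782388 , -1.77804278, -0.27182419]), 'tvec': array([-0.5240808 , -0.03527334,  0.3902544 ])} (array([0.04685639, 0.52854381, 0.38294818]), array([ 0.28278216, -0.08660419, -0.95526644]))
test_rig [(0.64, 4, 452)]
valve_wheel []
crank_grip_mid [(0.23, 13, 456)]
readout [(0.65, 14, 456)]
screen_edge [(0.52, 5, 451), (0.51, 15, 456)]
pendant [(0.58, 6, 452), (0.18, 13, 457)]
cup []
union []
1.35
```

View pics/top0.png

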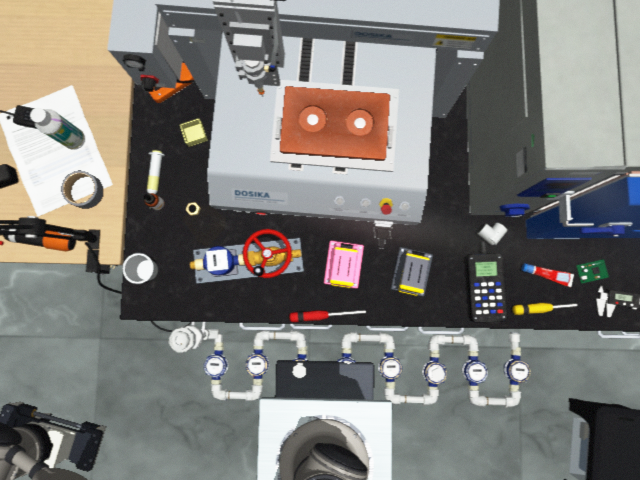

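View pics/side0.png

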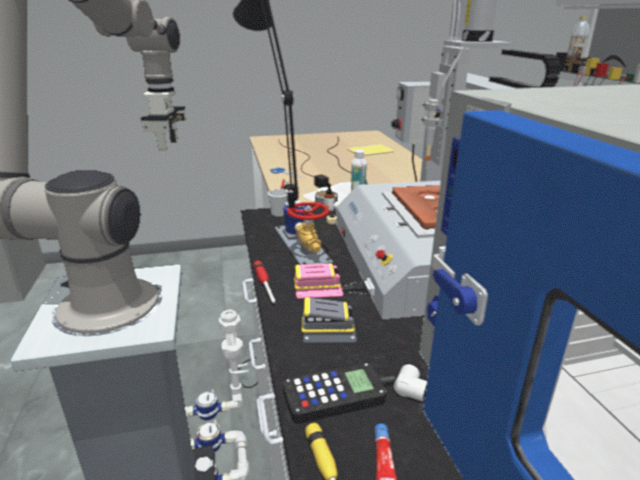

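```bash
python3 - <<'E'
import cv2
a=cv2.imread('pics/top0.png')
cv2.imwrite('pics/c1.png',cv2.resize(a[215:310,180:310],None,fx=6,fy=6,interpolation=2))
cv2.imwrite('pics/c2.png',cv2.resize(a[230:310,310:440],None,fx=6,fy=6,interpolation=2))
a=cv2.imread('pics/side0.png')
cv2.imwrite('pics/c3.png',cv2.resize(a[180:350,260:400],None,fx=4,fy=4,interpolation=2)[:600])
E
```

```text
(no output)
```

View pics/c1.png

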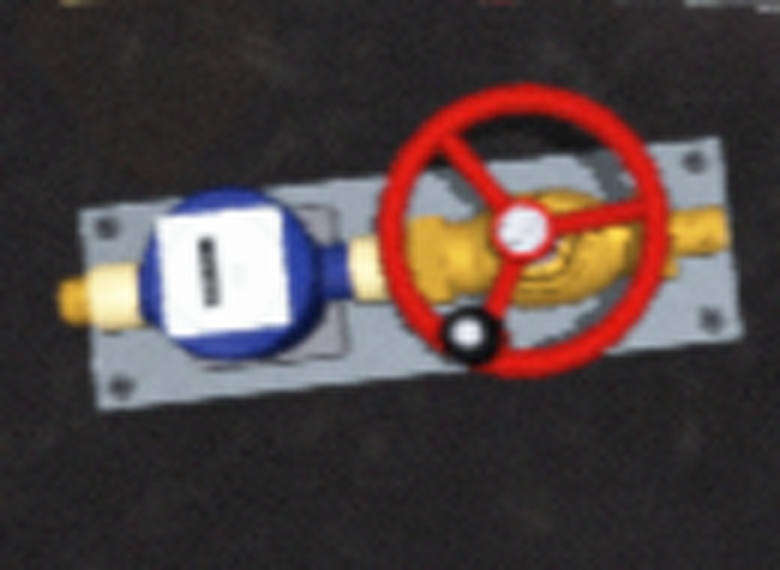

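View pics/c2.png

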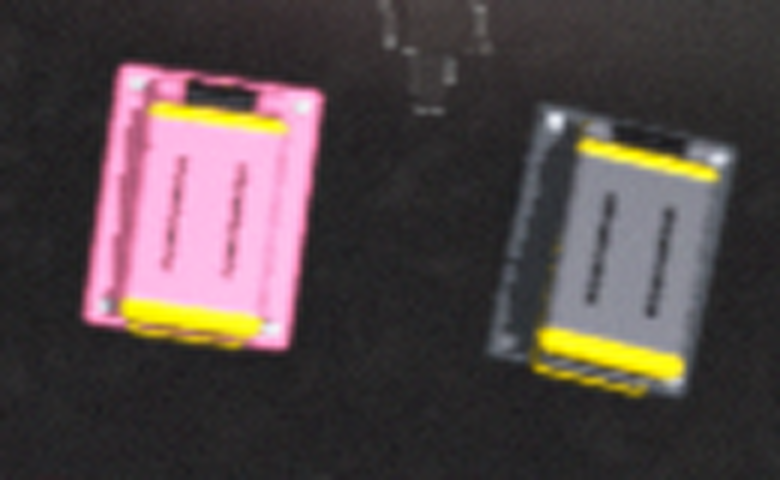

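View pics/c3.png

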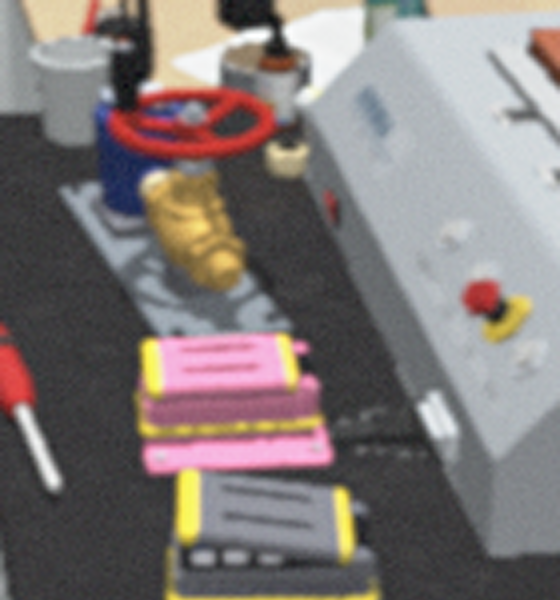

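```bash
cat >> h.py <<'E'
def c2(u,v): return (u/6+310,v/6+230)
def c1(u,v): return (u/6+180,v/6+215)
E
python3 - <<'E'
from h import *
np.set_printoptions(precision=4,suppress=True)
P=[atz('top',c2(*p),.007) for p in [(545,103),(737,147),(688,397),(490,355)]]
print('plate',*P,'ctr',np.mean(P,0)); 
print([np.linalg.norm(P[i]-P[(i+1)%4]) for i in range(4)])
for i,j in ((3,0),(2,1)): d=P[j]-P[i]; print('yaw',np.degrees(np.arctan2(d[1],d[0])))
L=[atz('top',c2(*p),z) for p,z in [((580,138),.052),((720,175),.052),((685,370),.062),((540,325),.062)]]
print('lid',*L)
P=[atz('top',c1(*p),.008) for p in [(80,212),(718,140),(742,340),(100,408)]]
print('rig',*P); print([np.linalg.norm(P[i]-P[(i+1)%4]) for i in range(4)])
for i,j in ((1,0),(2,3)): d=P[j]-P[i]; print('yaw',np.degrees(np.arctan2(d[1],d[0]))-90)
w=[atz('top',c1(*p),.131) for p in [(522,85),(522,377),(378,230),(668,230)]]; print('wheel',*w)
print('hub',atz('top',c1(522,230),.14), 'grip',atz('top',c1(468,332),.182))
# machine front edge, union, cup
for p in [(208,205),(425,222),(383,232),(193,209)]: print(p,atz('top',p,.0),atz('top',p,.1))
E
```

```text
plate [ 0.5221 -0.1781  0.007 ] [ 0.5057 -0.2569  0.007 ] [ 0.4032 -0.237   0.007 ] [ 0.4184 -0.1564  0.007 ] ctr [ 0.4624 -0.2071  0.007 ]
[np.float64(0.0805092360561866), np.float64(0.10443818325255062), np.float64(0.08207387813751042), np.float64(0.1059438372405154)]
yaw -11.816037289140722
yaw -10.96631129059702
lid [ 0.5038 -0.1859  0.052 ] [ 0.4903 -0.2415  0.052 ] [ 0.4128 -0.226   0.062 ] [ 0.429  -0.1692  0.062 ]
rig [0.5028 0.3331 0.008 ] [0.5384 0.0718 0.008 ] [0.4563 0.0598 0.008 ] [0.4227 0.3211 0.008 ]
[np.float64(0.26368060535726706), np.float64(0.0829368315675328), np.float64(0.2634302915367918), np.float64(0.08098856579528396)]
yaw 7.753416252423165
yaw 7.328980232282646
wheel [0.5434 0.1406 0.131 ] [0.4339 0.1369 0.131 ] [0.4876 0.1926 0.131 ] [0.49   0.0842 0.131 ]
hub [0.488  0.1378 0.14  ] grip [0.4474 0.1517 0.182 ]
(208, 205) [0.6181 0.3037 0.    ] [0.601  0.2826 0.1   ]
(425, 222) [ 0.5872 -0.2387  0.    ] [ 0.5722 -0.2208  0.1   ]
(383, 232) [ 0.5597 -0.1345  0.    ] [ 0.5468 -0.124   0.1   ]
(193, 209) [0.6072 0.3408 0.    ] [0.5908 0.317  0.1   ]
```

```bash
cat >> h.py <<'E'
def tl(P,yaw=None):
    "world target(s) -> tool shift mm, turn deg (yaw = wanted tool yaw rad)"
    s=robot.observe(); M=R.from_euler('xyz',s['tool_rot']).as_matrix()
    d=(np.atleast_2d(P)-s['tool_pos'])@M*1000
    t=None
    if yaw is not None: t=-np.degrees((yaw-s['tool_rot'][2]+np.pi)%(2*np.pi)-np.pi)
    print(np.round(d,1),'turn',t)
def st():
    s=robot.observe(); print({k:np.round(s[k],4) for k in ['time','qpos','tool_pos','tool_rot','contact_force','opening']})
E
python3 -c "
from h import *
tl([[.42,.15,.28],[.43,-.195,.25]],np.pi+np.radians(-11.4))"
```

```text
[[-371.1 -277.7  -53.3]
 [-464.5 -610.   -23.3]] turn -2.6259788362710683
```

```bash
python3 -m pendant '[[[-30,-20,-6],0],[[-60,-40,-12],0],[[-90,-65,-20],0],[[-120,-90,-25],0],[[-150,-110,-30],0],[[-185,-135,-35],0],[[-220,-160,-40],0],[[-250,-185,-45],0],[[-280,-210,-50],0],[[-310,-232,-53],-2.6]]'; python3 -c "
from h import *
st();tl([[.42,.15,.28],[.43,-.195,.25]],np.pi+np.radians(-11.4))"
```

```text
time: 2.18
tool_pos: [0.3727, 0.2071, 0.2805]
tool_rot: [3.141, 0.001, 2.942]
contact_force: [1.0, 1.2, 0.0]
opening: 0.0921
{'time': np.float64(2.1833), 'qpos': array([ 3.2720e-01,  1.1550e-01,  1.6722e+00, -1.0000e-04,  1.3525e+00,
       -1.0436e+00]), 'tool_pos': array([0.3727, 0.2071, 0.2805]), 'tool_rot': array([3.1410e+00, 1.2000e-03, 2.9416e+00]), 'contact_force': array([1.001 , 1.1954, 0.0357]), 'opening': np.float64(0.0921)}
[[ -57.7  -46.6    0.6]
 [-136.  -382.8   30.5]] turn -0.057340686514496614
```

```bash
python3 -m pendant '[[[-25,-40,0],0],[[-50,-80,2],0],[[-70,-118,5],0],[[-90,-156,8],0],[[-100,-195,12],0],[[-110,-235,16],0],[[-120,-274,20],0],[[-128,-312,24],0],[[-136,-350,28],0],[[-136,-383,30],0]]'; python3 - <<'E'
from h import *
st(); snap('wrist','w1.png'); st(); print(robot.calibration('wrist'))
for q in ['screen_edge','readout']: print(q,[(round(d['p'],2),round(d['xy'][0]*640),round(d['xy'][1]*480)) for d in robot.find_in('wrist',q)][:4])
E
```

```text
time: 3.02
tool_pos: [0.43, -0.1976, 0.2501]
tool_rot: [3.141, 0.002, 2.941]
contact_force: [0.7, -0.1, -0.2]
opening: 0.0917
{'time': np.float64(3.0167), 'qpos': array([-5.9370e-01,  2.2680e-01,  1.6192e+00,  1.3000e-03,  1.2941e+00,
       -1.9647e+00]), 'tool_pos': array([ 0.43  , -0.1976,  0.2501]), 'tool_rot': array([3.1410e+00, 1.8000e-03, 2.9415e+00]), 'contact_force': array([ 0.6546, -0.0927, -0.2212]), 'opening': np.float64(0.0917)}
{'time': np.float64(3.0667), 'qpos': array([-0.6039,  0.2299,  1.617 , -0.0031,  1.2926, -1.9697]), 'tool_pos': array([ 0.4285, -0.204 ,  0.2495]), 'tool_rot': array([-3.1380e+00,  7.0000e-04,  2.9374e+00]), 'contact_force': array([-0.0307, -5.5522,  1.2044]), 'opening': np.float64(0.0918)}
{'vfov': 65.70646984690485, 'cx': 325.6794649421785, 'cy': 241.33396221273406, 'rvec': array([-2.24160958, -1.82503479, -0.2754814 ]), 'tvec': array([ 0.11439996, -0.48226931,  0.27330489])}
screen_edge [(0.87, 325, 241), (0.74, 483, 219)]
readout [(0.93, 466, 218), (0.67, 323, 232)]
```

View pics/w1.png

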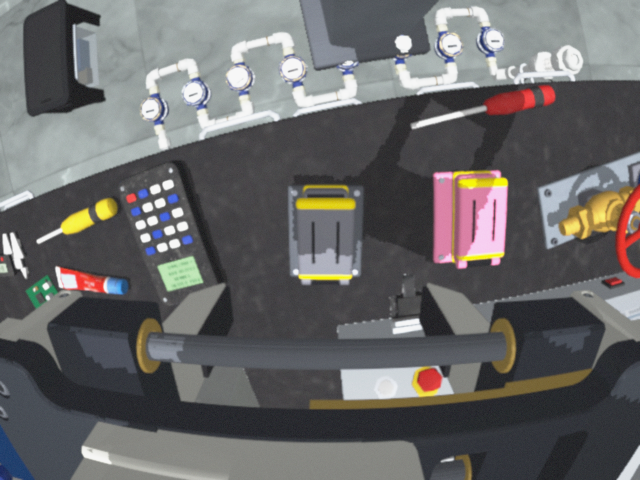

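```bash
python3 - <<'E'
from h import *
import json
st(); c=robot.calibration('wrist'); im=snap('wrist','w2.png'); st()
json.dump({k:(v.tolist() if hasattr(v,'tolist') else v) for k,v in c.items()},open('cw2.json','w'))
cv2.imwrite('pics/w2c.png',cv2.resize(im[170:300,270:390,::-1],None,fx=4.6,fy=4.6,interpolation=2))
s=snap('side','s2.png')
cv2.imwrite('pics/s2c.png',cv2.resize(s[270:360,270:390,::-1],None,fx=6,fy=6,interpolation=2))
E
```

```text
{'time': np.float64(3.1667), 'qpos': array([-5.9450e-01,  2.2660e-01,  1.6201e+00,  1.0000e-03,  1.2950e+00,
       -1.9604e+00]), 'tool_pos': array([ 0.4292, -0.1976,  0.2499]), 'tool_rot': array([3.1407e+00, 2.0000e-04, 2.9365e+00]), 'contact_force': array([ 0.5632, -0.5659,  0.1945]), 'opening': np.float64(0.092)}
{'time': np.float64(3.2167), 'qpos': array([-5.9140e-01,  2.2550e-01,  1.6209e+00,  1.5000e-03,  1.2953e+00,
       -1.9598e+00]), 'tool_pos': array([ 0.4295, -0.1959,  0.2502]), 'tool_rot': array([3.1402e+00, 5.0000e-04, 2.9387e+00]), 'contact_force': array([-0.4246,  0.6589,  0.0478]), 'opening': np.float64(0.0919)}
```

View pics/w2c.png

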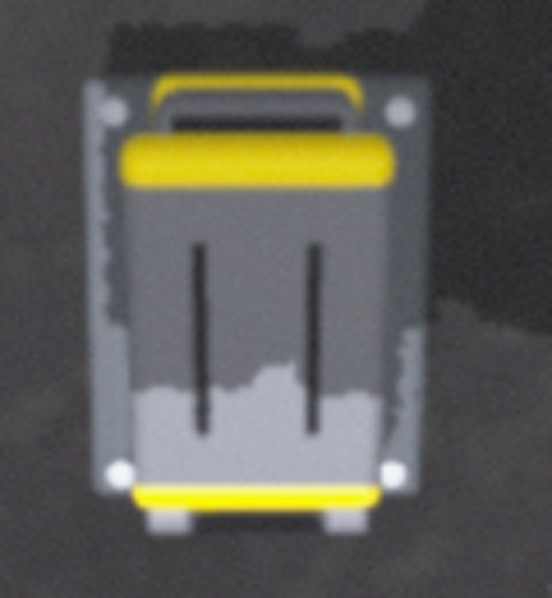

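View pics/s2c.png

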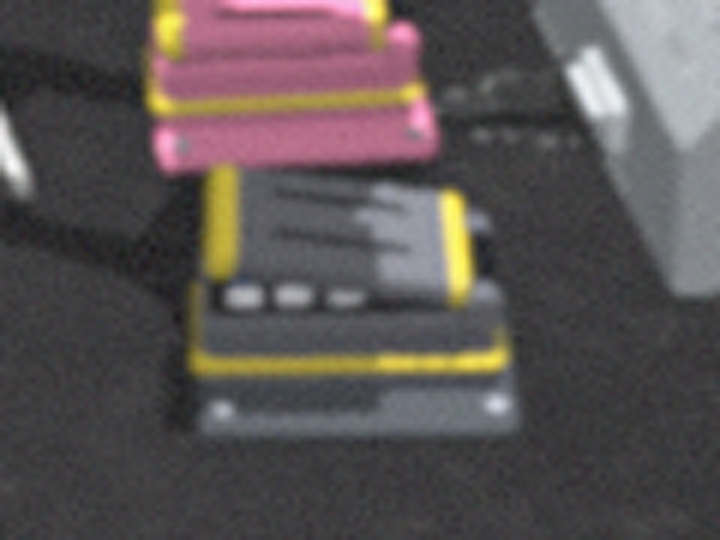

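```bash
cat > fit.py <<'E'
from h import *
import json
from scipy.optimize import least_squares
cw=json.load(open('cw2.json')); ct=robot.calibration('top'); cs=robot.calibration('side')
W=lambda u,v:(u/4.6+270,v/4.6+170); S=lambda u,v:(u/6+270,v/6+270)
lid=[('wrist',cw,W(135,509),(6,28,5.5)),('wrist',cw,W(380,509),(6,-28,5.5)),
('top',ct,c2(578,136),(6,28,5.5)),('top',ct,c2(720,173),(6,-28,5.5)),
('wrist',cw,W(258,133),(94,0,0)),('side',cs,S(204,225),(94,0,0)),
('side',cs,S(212,167),(92,28,5.5)),('side',cs,S(207,278),(92,-28,-1))]
# wrist: image left = which y? flip tested
pl=[('wrist',cw,W(85,80),(1,1)),('wrist',cw,W(430,80),(1,-1)),('wrist',cw,W(416,492),(-1,-1)),('wrist',cw,W(95,490),(-1,1)),
('top',ct,c2(545,103),(-1,1)),('top',ct,c2(737,147),(-1,-1)),('top',ct,c2(688,397),(1,-1)),('top',ct,c2(490,355),(1,1))]
def res(p,out=False):
    hx,hy,yaw,th,dx=p; cy,sy=np.cos(yaw),np.sin(yaw); r=[]
    for n,c,uv,(l,w,t) in lid:
        if n=='wrist': w=-w
        h=6+t; X=-(l*np.cos(th)-h*np.sin(th)); Z=l*np.sin(th)+h*np.cos(th)
        P=[hx+(X*cy-w*sy)/1e3,hy+(X*sy+w*cy)/1e3,(41+Z)/1e3]; r.append(proj(n,P,c)-uv)
    for n,c,uv,(a,b) in pl:
        if n=='wrist': b=-b
        X=dx*1000-54*a; w=42*b
        P=[hx+(X*cy-w*sy)/1e3,hy+(X*sy+w*cy)/1e3,.007]; r.append(proj(n,P,c)-uv)
    r=np.array(r)
    return r if out else r.ravel()
s=least_squares(res,[.5,-.21,-.2,.15,-.04],loss='soft_l1')
print(s.x,np.degrees(s.x[2:4])); print(np.round(res(s.x,True),1))
E
python3 fit.py
```

```text
[ 0.50313196 -0.21380618 -0.20624033  0.1367115  -0.04168804] [-11.81670049   7.83299205]
[[-0.7  0.7]
 [ 0.1  0.7]
 [ 0.2 -0. ]
 [-0.4 -0.9]
 [-0.4 -0.4]
 [-0.8 -0. ]
 [-0.7 -0.1]
 [-0.6 -0.2]
 [-1.5 -0.8]
 [ 0.8 -0.8]
 [ 1.1  1.6]
 [-0.9  2. ]
 [-1.2 -0.7]
 [ 0.2 -0.3]
 [-0.7  0.9]
 [-1.3  0.1]]
```

```bash
python3 - <<'E'
from h import *
st(); tl([[.4264,-.1978,.0388]],np.pi-.2062)
print(ray('side',(0,0))[0])
o1,v1=ray('top',(383,238)); 
for z in (0,.05,.1): p=atz('top',(383,238),z); print(p,proj('side',p))
E
```

```text
{'time': np.float64(3.2667), 'qpos': array([-5.8930e-01,  2.2470e-01,  1.6212e+00,  1.6000e-03,  1.2953e+00,
       -1.9597e+00]), 'tool_pos': array([ 0.4298, -0.1949,  0.2504]), 'tool_rot': array([3.1403e+00, 9.0000e-04, 2.9408e+00]), 'contact_force': array([0.1216, 0.0376, 0.1085]), 'opening': np.float64(0.0917)}
[[  2.9  -3.8 211.6]] turn 0.30863541599380817
[ 0.27224322 -0.96145871  0.5940838 ]
[ 0.54473496 -0.13463857  0.        ] [355.82428708 307.35492952]
[ 0.53879802 -0.12940499  0.05      ] [353.39687241 287.57797268]
[ 0.53286109 -0.12417142  0.1       ] [350.88186568 267.08737408]
```

```bash
python3 -m pendant '[[[3,-4,35],0.3],[[3,-4,70],0.3],[[3,-4,105],0.3],[[3,-4,140],0.3],[[3,-4,165],0.3],[[3,-4,185],0.3],[[3,-4,200],0.3],[[3,-4,208],0.3],[[3,-4,211.5],0.3],[[3,-4,211.5],0.3]]' 1; python3 - <<'E'
from h import *
st(); tl([[.4264,-.1978,.0388]],np.pi-.2062)
im=snap('wrist','w3.png')
E
```

```text
time: 4.1
tool_pos: [0.4266, -0.197, 0.0389]
tool_rot: [3.14, 0.001, 2.937]
contact_force: [-0.6, 0.3, 0.5]
opening: 0.092
{'time': np.float64(4.1), 'qpos': array([-0.5971,  0.4963,  1.9024,  0.0024,  0.7429, -1.9652]), 'tool_pos': array([ 0.4266, -0.197 ,  0.0389]), 'tool_rot': array([3.1401e+00, 6.0000e-04, 2.9371e+00]), 'contact_force': array([-0.5748,  0.2887,  0.4746]), 'opening': np.float64(0.092)}
[[ 0.  -0.8  0.1]] turn 0.09770564253835687
```

View pics/w3.png

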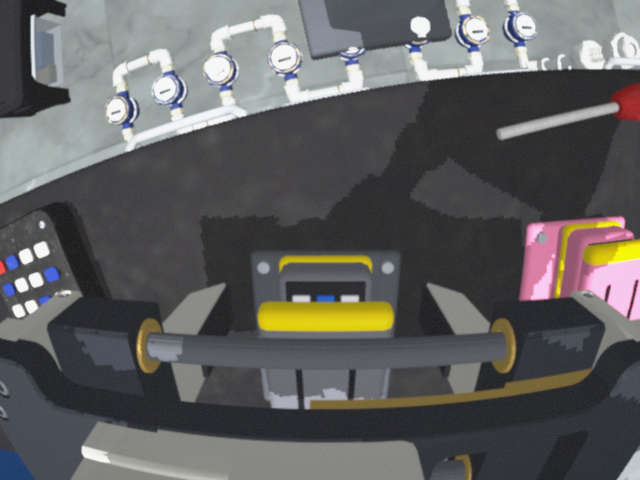

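```bash
python3 -m pendant '[[[0,0,0],0],[[0,0,0],0],[[0,0,0],0],[[0,0,0],0],[[0,0,0],0],[[0,0,0],0]]' 0 15; python3 - <<'E'
from h import *
st()
h=np.array([.5031,-.2138]);y=-.2062
a=np.radians(np.r_[12.12:104.29:11j])
P=[[*(h-80.2e-3*np.cos(t)*np.array([np.cos(y),np.sin(y)])),.041+.0802*np.sin(t)-.019] for t in a]
tl(P)
E
```

```text
time: 4.65
tool_pos: [0.4269, -0.1975, 0.0396]
tool_rot: [3.141, 0.002, 2.937]
contact_force: [0.0, 0.9, -0.1]
opening: 0.0565
{'time': np.float64(4.65), 'qpos': array([-0.5976,  0.4951,  1.9017,  0.0024,  0.7434, -1.9652]), 'tool_pos': array([ 0.4269, -0.1975,  0.0396]), 'tool_rot': array([3.1406e+00, 2.0000e-03, 2.9366e+00]), 'contact_force': array([ 0.0404,  0.913 , -0.1408]), 'opening': np.float64(0.0565)}
[[  0.5  -0.3   0.8]
 [ -3.2  -0.3 -11.5]
 [ -8.9  -0.3 -23.1]
 [-16.3  -0.3 -33.6]
 [-25.3  -0.3 -42.8]
 [-35.7  -0.3 -50.4]
 [-47.2  -0.3 -56.3]
 [-59.5  -0.3 -60.3]
 [-72.2  -0.3 -62.2]
 [-85.1  -0.4 -62.1]
 [-97.8  -0.4 -59.9]] turn None
```

```bash
python3 -m pendant '[[[-3.5,0,-12],0],[[-9,0,-23.5],0],[[-16.5,0,-34],0],[[-25.5,0,-43],0],[[-36,0,-51],0],[[-47.5,0,-57],0],[[-59.5,0,-61],0],[[-72.5,0,-62.5],0],[[-85,0,-62.5],0],[[-85,0,-62.5],0]]'; python3 - <<'E'
from h import *
st()
h=np.array([.5031,-.2138]);y=-.2062
a=np.radians(np.r_[95.07,99.7,104.29,106.3])
P=[[*(h-80.2e-3*np.cos(t)*np.array([np.cos(y),np.sin(y)])),.041+.0802*np.sin(t)-.019] for t in a]
tl(P); snap('wrist','w4.png')
s=snap('side','s4.png')
cv2.imwrite('pics/s4c.png',cv2.resize(s[200:360,240:420,::-1],None,fx=4,fy=3.7,interpolation=2))
E
```

```text
time: 5.48
tool_pos: [0.5113, -0.2148, 0.1027]
tool_rot: [3.14, 0.003, 2.937]
contact_force: [1.8, 2.9, 5.0]
opening: 0.0558
{'time': np.float64(5.4833), 'qpos': array([-0.5372,  0.5207,  1.6109,  0.0027,  1.0079, -1.9046]), 'tool_pos': array([ 0.5113, -0.2148,  0.1027]), 'tool_rot': array([3.1401e+00, 2.7000e-03, 2.9367e+00]), 'contact_force': array([1.8103, 2.9111, 5.028 ]), 'opening': np.float64(0.0558)}
[[  1.2  -0.7   0.8]
 [ -5.3  -0.7   1.6]
 [-11.5  -0.7   3. ]
 [-14.3  -0.7   3.7]] turn None
```

View pics/s4c.png

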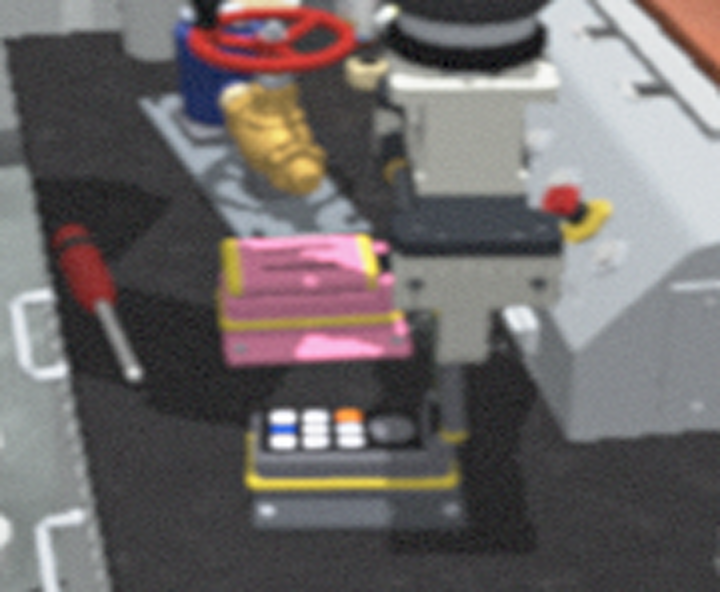

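```bash
python3 -m pendant '[[[-4,0,1],0],[[-8,0,1.8],0],[[-11.5,0,2.8],0],[[-11.5,0,2.8],0],[[-11.5,0,2.8],0],[[-11.5,0,2.8],0]]'; python3 - <<'E'
from h import *
st()
s=snap('side','s5.png')
cv2.imwrite('pics/s5c.png',cv2.resize(s[230:340,300:400,::-1],None,fx=6,fy=5.4,interpolation=2))
E
```

```text
time: 6.08
tool_pos: [0.5222, -0.2171, 0.1006]
tool_rot: [3.14, 0.005, 2.937]
contact_force: [1.6, 2.7, 6.3]
opening: 0.0557
{'time': np.float64(6.0833), 'qpos': array([-0.531 ,  0.5393,  1.5833,  0.0032,  1.0145, -1.8984]), 'tool_pos': array([ 0.5222, -0.2171,  0.1006]), 'tool_rot': array([3.1405, 0.0051, 2.9365]), 'contact_force': array([1.5537, 2.7363, 6.3467]), 'opening': np.float64(0.0557)}
```

View pics/s5c.png

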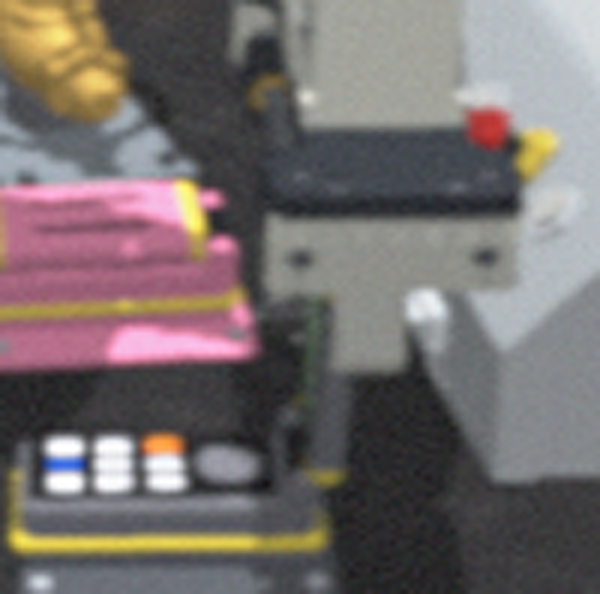

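```bash
python3 -m pendant '[[[0,0,0],0],[[0,0,0],0],[[0,0,0],0],[[0,0,0],0],[[0,0,-15],0],[[0,0,-45],0],[[0,0,-80],0],[[10,15,-110],0],[[40,50,-130],0],[[60,85,-130],0]]' 1; python3 - <<'E'
from h import *
st(); tl([[.40,.0,.25]])
E
```

```text
time: 6.97
tool_pos: [0.483, -0.1288, 0.233]
tool_rot: [-3.141, 0.011, 2.934]
contact_force: [1.7, 1.2, 0.5]
opening: 0.0914
{'time': np.float64(6.9667), 'qpos': array([-0.4152,  0.2844,  1.5896,  0.0018,  1.2567, -1.7788]), 'tool_pos': array([ 0.483 , -0.1288,  0.233 ]), 'tool_rot': array([-3.141 ,  0.011 ,  2.9338]), 'contact_force': array([1.6538, 1.1593, 0.4576]), 'opening': np.float64(0.0914)}
[[107.6 108.9 -18.3]] turn None
```

```bash
python3 -m pendant '[[[25,25,-5],0],[[50,55,-10],0],[[75,90,-20],0],[[90,125,-20],0],[[95,160,-20],0],[[95,190,-20],0],[[90,215,-20],0],[[85,230,-20],0],[[85,230,-20],0],[[85,230,-20],0]]'; python3 - <<'E'
from h import *
import json
st()
s=snap('side','s6.png')
cv2.imwrite('pics/s6c.png',cv2.resize(s[240:340,290:390,::-1],None,fx=6,fy=6,interpolation=2))
s=snap('top','t6.png')
cv2.imwrite('pics/t6c.png',cv2.resize(s[230:310,360:460,::-1],None,fx=6,fy=6,interpolation=2))
c=robot.calibration('wrist'); st()
json.dump({k:(v.tolist() if hasattr(v,'tolist') else v) for k,v in c.items()},open('cw6.json','w'))
snap('wrist','w6.png')
E
```

```text
time: 7.8
tool_pos: [0.4468, 0.1141, 0.2515]
tool_rot: [-3.14, 0.01, 2.936]
contact_force: [0.6, -0.7, -0.1]
opening: 0.0919
{'time': np.float64(7.8), 'qpos': array([ 0.0864,  0.1988,  1.6518, -0.0043,  1.2815, -1.2771]), 'tool_pos': array([0.4468, 0.1141, 0.2515]), 'tool_rot': array([-3.1404,  0.0102,  2.9356]), 'contact_force': array([ 0.6208, -0.7381, -0.1246]), 'opening': np.float64(0.0919)}
{'time': np.float64(7.9), 'qpos': array([ 0.0843,  0.1979,  1.6527, -0.0043,  1.2816, -1.2771]), 'tool_pos': array([0.4466, 0.1131, 0.2517]), 'tool_rot': array([-3.1404,  0.0102,  2.9335]), 'contact_force': array([-0.2977,  0.1567,  0.387 ]), 'opening': np.float64(0.0916)}
```

View pics/s6c.png

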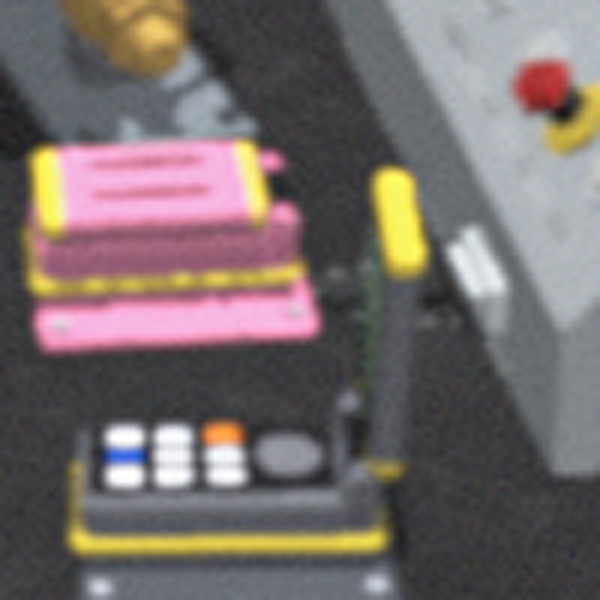

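View pics/t6c.png

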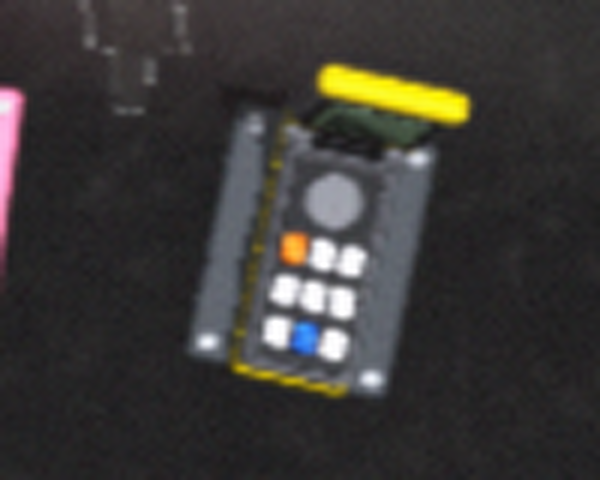

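View pics/w6.png

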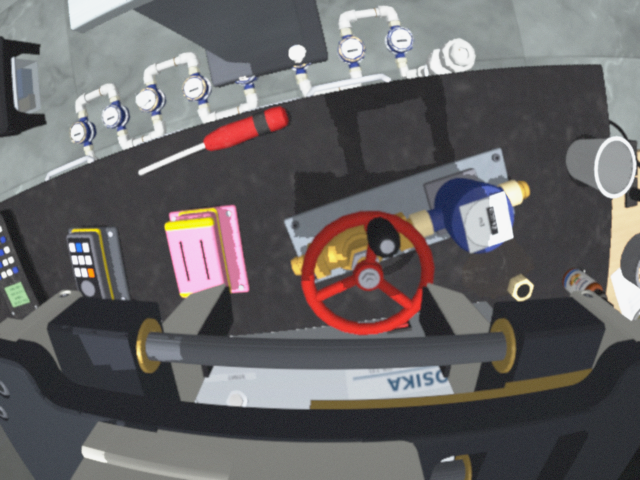

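```bash
python3 - <<'E'
from h import *
h=(.5031,-.2138,.041);y=-.2062
def P(l,w,t,th):
    hh=6+t; X=-(l*np.cos(th)-hh*np.sin(th)); Z=l*np.sin(th)+hh*np.cos(th)
    return [h[0]+(X*np.cos(y)-w*np.sin(y))/1e3,h[1]+(X*np.sin(y)+w*np.cos(y))/1e3,h[2]+Z/1e3]
for d in (94,97,100,103,106):
    th=np.radians(d)
    S=lambda p:np.round((proj('side',p)-[290,240])*6)
    T=lambda p:np.round((proj('top',p)-[360,230])*6)
    print(d,'near top t-,t+',S(P(94,-28,-5.5,th)),S(P(94,-28,5.5,th)),'near bottom',S(P(6,-28,-5.5,th)),S(P(6,-28,5.5,th)),'far top',S(P(94,28,-5.5,th)),S(P(94,28,5.5,th)),'TOP near/back',T(P(94,0,-5.5,th)),T(P(94,0,5.5,th)))
E
```

```text
94 near top t-,t+ [387. 256.] [421. 258.] near bottom [359. 483.] [392. 485.] far top [373. 169.] [405. 171.] TOP near/back [392. 103.] [397.  75.]
97 near top t-,t+ [402. 257.] [436. 261.] near bottom [360. 483.] [393. 486.] far top [387. 170.] [419. 173.] TOP near/back [394.  91.] [399.  63.]
100 near top t-,t+ [417. 259.] [451. 264.] near bottom [361. 484.] [393. 488.] far top [402. 172.] [433. 177.] TOP near/back [396.  78.] [401.  51.]
103 near top t-,t+ [432. 262.] [465. 268.] near bottom [362. 484.] [394. 490.] far top [416. 175.] [447. 181.] TOP near/back [399.  66.] [403.  39.]
106 near top t-,t+ [447. 265.] [480. 273.] near bottom [363. 484.] [394. 491.] far top [430. 178.] [460. 185.] TOP near/back [401.  54.] [405.  28.]
```

```bash
cat > fit2.py <<'E'
exec(open('fit.py').read().split('s=least_squares')[0])
S6=lambda u,v:(u/6+290,v/6+240); T6=lambda u,v:(u/6+360,v/6+230)
l2=[('side',cs,S6(388,272),(91,-28,-5.5)),('side',cs,S6(425,272),(91,-28,5.5)),
('side',cs,S6(374,177),(91,28,-5.5)),('side',cs,S6(412,174),(91,28,5.5)),
('side',cs,S6(389,465),(6,-28,0)),
('top',ct,T6(393,110),(92,0,-5.5)),('top',ct,T6(397,78),(92,0,5.5)),('top',ct,T6(318,80),(94,28,0)),('top',ct,T6(470,107),(94,-28,0))]
def L(p,l,w,t,th):
    hx,hy,yaw=p; h=6+t; X=-(l*np.cos(th)-h*np.sin(th)); Z=l*np.sin(th)+h*np.cos(th)
    return [hx+(X*np.cos(yaw)-w*np.sin(yaw))/1e3,hy+(X*np.sin(yaw)+w*np.cos(yaw))/1e3,(41+Z)/1e3]
def r2(p,out=False):
    a=res(p[:5],True); b=np.array([proj(n,L(p[:3],*k,p[5]),c)-uv for n,c,uv,k in l2])
    r=np.vstack([a,b]); return r if out else r.ravel()
s=least_squares(r2,[.5,-.21,-.2,.15,-.04,1.6],loss='soft_l1')
print(s.x,np.degrees(s.x[2:])); print(np.round(r2(s.x,True),1))
E
python3 fit2.py
```

```text
[ 0.50333789 -0.21393516 -0.20644945  0.13477607 -0.04191495  1.64060375] [-11.82868236   7.7220999   -2.40154962  93.99967087]
[[-0.8  0.8]
 [-0.   0.9]
 [ 0.3 -0.1]
 [-0.3 -1. ]
 [-0.4 -0.2]
 [-0.7  0.1]
 [-0.6 -0.1]
 [-0.5 -0.1]
 [-1.5 -0.9]
 [ 0.8 -0.8]
 [ 1.   1.6]
 [-1.   2. ]
 [-1.1 -0.7]
 [ 0.3 -0.3]
 [-0.7  1. ]
 [-1.3  0.1]
 [-0.2 -1.3]
 [-0.7 -1. ]
 [-0.2 -0. ]
 [-1.2  0.8]
 [-2.1  3.2]
 [-0.3 -1. ]
 [-0.1 -0.4]
 [ 0.6 -1.4]
 [-0.3 -0.2]]
```

```bash
python3 - <<'E'
from h import *
st(); tl([[.52,-.205,.25]],np.pi-.2062)
E
```

```text
{'time': np.float64(7.95), 'qpos': array([ 0.0839,  0.1976,  1.6527, -0.0042,  1.2816, -1.277 ]), 'tool_pos': array([0.4466, 0.1129, 0.2518]), 'tool_rot': array([-3.1405,  0.0105,  2.9329]), 'contact_force': array([ 0.1148, -0.9222, -0.4235]), 'opening': np.float64(0.0919)}
[[-137.6 -295.8    3.5]] turn -0.14551285351495796
```

```bash
python3 -m pendant '[[[-10,-35,0],0],[[-20,-70,0],0],[[-30,-105,0],0],[[-45,-140,0],0],[[-65,-175,0],0],[[-85,-210,0],0],[[-105,-245,0],0],[[-125,-280,0],0],[[-138,-296,3],0],[[-138,-296,3],0]]'; python3 -m pendant '[[[0,0,0],0],[[0,0,0],0]]'; python3 - <<'E'
from h import *
import json
st(); c=robot.calibration('wrist')
json.dump({k:(v.tolist() if hasattr(v,'tolist') else v) for k,v in c.items()},open('cw7.json','w'))
im=snap('wrist','w7.png');st()
cv2.imwrite('pics/w7c.png',cv2.resize(im[150:300,250:400,::-1],None,fx=4,fy=4,interpolation=2))
E
```

```text
time: 8.78
tool_pos: [0.5202, -0.2104, 0.2494]
tool_rot: [-3.14, 0.01, 2.927]
contact_force: [-1.3, 0.1, -0.8]
opening: 0.092
time: 8.95
tool_pos: [0.5193, -0.2111, 0.2491]
tool_rot: [-3.14, 0.009, 2.925]
contact_force: [-0.8, -0.1, -0.4]
opening: 0.0914
{'time': np.float64(8.95), 'qpos': array([-5.2330e-01,  3.8630e-01,  1.3945e+00,  9.0000e-04,  1.3515e+00,
       -1.8779e+00]), 'tool_pos': array([ 0.5193, -0.2111,  0.2491]), 'tool_rot': array([-3.1396,  0.0091,  2.9253]), 'contact_force': array([-0.8159, -0.0558, -0.3712]), 'opening': np.float64(0.0914)}
{'time': np.float64(9.0), 'qpos': array([-5.2200e-01,  3.8560e-01,  1.3946e+00,  1.2000e-03,  1.3517e+00,
       -1.8779e+00]), 'tool_pos': array([ 0.5194, -0.2103,  0.2494]), 'tool_rot': array([-3.1398,  0.0095,  2.9264]), 'contact_force': array([ 0.4859, -0.1712,  0.4458]), 'opening': np.float64(0.092)}
```

View pics/w7.png

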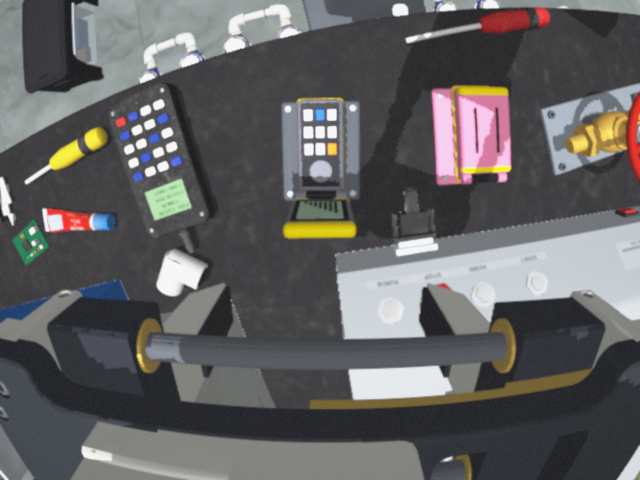

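View pics/w7c.png

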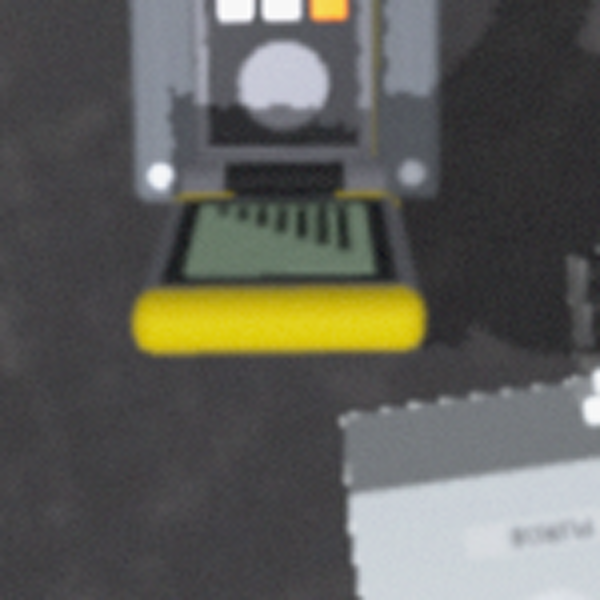

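```bash
python3 - <<'E'
import json
from h import *
c=json.load(open('cw7.json'))
h=(.5033,-.2139,.041);y=-.2064
def P(l,w,t,th):
    hh=6+t; X=-(l*np.cos(th)-hh*np.sin(th)); Z=l*np.sin(th)+hh*np.cos(th)
    return [h[0]+(X*np.cos(y)-w*np.sin(y))/1e3,h[1]+(X*np.sin(y)+w*np.cos(y))/1e3,h[2]+Z/1e3]
f=lambda p:np.round((proj('wrist',p,c)-[250,150])*4)
for d in (91,94,97,100,103):
    th=np.radians(d); print(d,'back',f(P(92,0,5.5,th)),'front',f(P(94,0,-4,th)),'sides',f(P(92,28,0,th)),f(P(92,-28,0,th)),'base',f(P(6,0,-5.5,th)))
for w in(42,-42): print('platecorner',f([h[0]+((.0121)*np.cos(y)-w/1e3*np.sin(y)),h[1]+.0121*np.sin(y)+w/1e3*np.cos(y),.007]))
E
```

```text
91 back [277. 337.] front [276. 292.] sides [424. 308.] [130. 311.] base [283. 187.]
94 back [277. 360.] front [276. 317.] sides [423. 332.] [131. 335.] base [283. 188.]
97 back [278. 381.] front [277. 341.] sides [423. 354.] [133. 357.] base [283. 189.]
100 back [278. 402.] front [277. 364.] sides [422. 376.] [134. 379.] base [283. 190.]
103 back [279. 421.] front [278. 386.] sides [421. 396.] [136. 399.] base [283. 192.]
platecorner [439. 199.]
platecorner [132. 202.]
```

```bash
python3 -c "
from h import *
tl([[.5136,-.2160,.1015]],np.pi-.2064)"
```

```text
[[  5.9  -6.6 147.9]] turn -0.5051956040035438
```

```bash
python3 -m pendant '[[[6,-6.5,20],-0.5],[[6,-6.5,50],-0.5],[[6,-6.5,80],-0.5],[[6,-6.5,110],-0.5],[[6,-6.5,130],-0.5],[[6,-6.5,143],-0.5],[[6,-6.5,148],-0.5],[[6,-6.5,148],-0.5],[[6,-6.5,148],-0.5]]'; python3 -c "
from h import *
st();tl([[.5136,-.2160,.1015],[.5227,-.2180,.0997]],np.pi-.2064);snap('wrist','w8.png')"
```

```text
time: 9.75
tool_pos: [0.5139, -0.2156, 0.1024]
tool_rot: [-3.139, 0.011, 2.936]
contact_force: [0.3, 0.1, 0.2]
opening: 0.092
{'time': np.float64(9.75), 'qpos': array([-5.3550e-01,  5.2100e-01,  1.6113e+00,  1.5000e-03,  9.9840e-01,
       -1.9014e+00]), 'tool_pos': array([ 0.5139, -0.2156,  0.1024]), 'tool_rot': array([-3.1393,  0.0107,  2.9359]), 'contact_force': array([0.2756, 0.1126, 0.2313]), 'opening': np.float64(0.092)}
[[ 0.2 -0.5  0.9]
 [-9.1 -0.5  2.8]] turn 0.040141043204828156
```

View pics/w8.png

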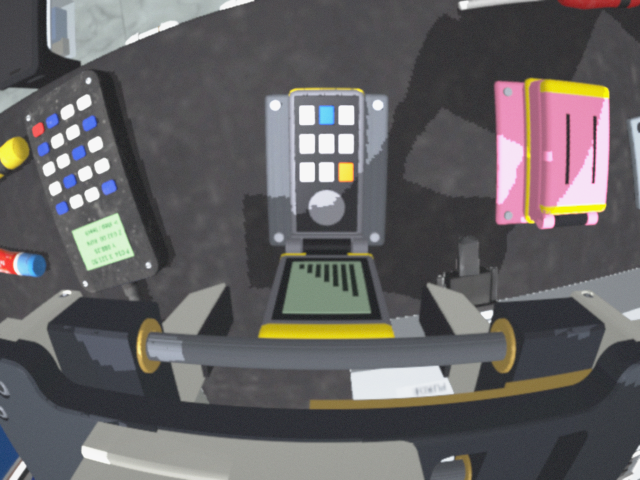

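```bash
python3 -m pendant '[[[0,0,1],0],[[0,0,1],0],[[0,0,1],0],[[0,0,1],0],[[0,0,1],0],[[-3,0,1.5],0],[[-6,0,2],0],[[-9,0,2.8],0],[[-9,0,2.8],0],[[-9,0,2.8],0]]' 0 30; python3 - <<'E'
from h import *
import json
st(); c=robot.calibration('wrist')
json.dump({k:(v.tolist() if hasattr(v,'tolist') else v) for k,v in c.items()},open('cw9.json','w'))
im=snap('wrist','w9.png')
cv2.imwrite('pics/w9c.png',cv2.resize(im[230:350,250:400,::-1],None,fx=5,fy=5,interpolation=2))
s=snap('side','s9.png')
cv2.imwrite('pics/s9c.png',cv2.resize(s[240:340,290:390,::-1],None,fx=6,fy=6,interpolation=2))
E
```

```text
time: 10.63
tool_pos: [0.5226, -0.2171, 0.1003]
tool_rot: [-3.14, 0.01, 2.936]
contact_force: [-2.6, 3.5, 5.5]
opening: 0.0559
{'time': np.float64(10.6333), 'qpos': array([-5.3000e-01,  5.3780e-01,  1.5873e+00,  1.8000e-03,  1.0066e+00,
       -1.8960e+00]), 'tool_pos': array([ 0.5226, -0.2171,  0.1003]), 'tool_rot': array([-3.1399,  0.0098,  2.9358]), 'contact_force': array([-2.606 ,  3.4608,  5.465 ]), 'opening': np.float64(0.0559)}
```

View pics/w9c.png

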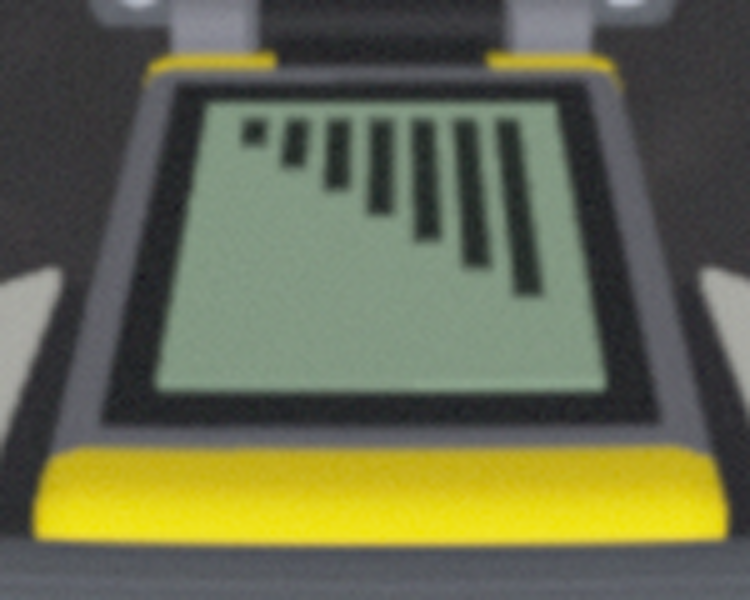

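View pics/s9c.png

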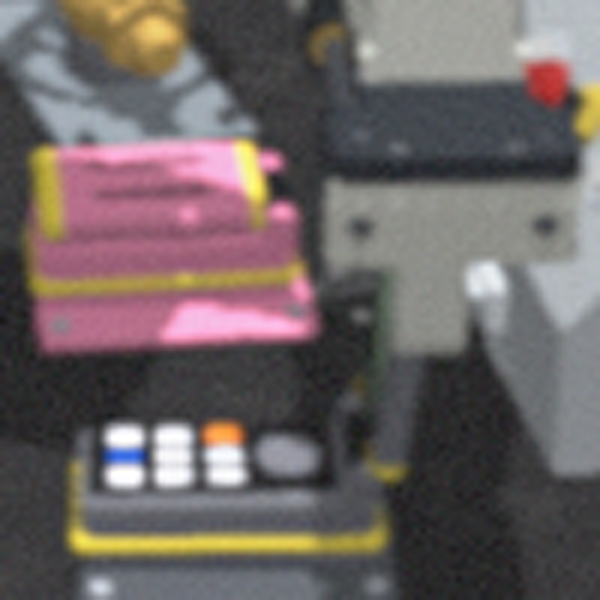

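```bash
cat > ang.py <<'E'
import json
from h import *
from scipy.optimize import brentq
h=(.5033,-.2139,.041);y=-.2064
def P(l,w,t,th):
    hh=6+t; X=-(l*np.cos(th)-hh*np.sin(th)); Z=l*np.sin(th)+hh*np.cos(th)
    return [h[0]+(X*np.cos(y)-w*np.sin(y))/1e3,h[1]+(X*np.sin(y)+w*np.cos(y))/1e3,h[2]+Z/1e3]
row=lambda c,l,t,d:proj('wrist',P(l,0,t,np.radians(d)),c)[1]
E
python3 - <<'E'
from ang import *
c7=json.load(open('cw7.json'));c9=json.load(open('cw9.json'))
for d in (92.5,93.2,94):
    l=brentq(lambda l:row(c7,l,-5.5,d)-(150+286/4),40,120)
    l2=brentq(lambda l:row(c7,l,-5.5,d)-(150+278/4),40,120)
    print(d,l,l2,'theta9',brentq(lambda t:row(c9,l,-5.5,t)-(230+448/5),80,115),brentq(lambda t:row(c9,l2,-5.5,t)-(230+390/5),80,115))
E
```

```text
92.5 86.89565707147575 81.63695046470184 theta9 95.94667782611938 94.5365288945033
93.2 83.63765549170125 78.51963737646213 theta9 97.59062680303977 96.01917460738915
94 80.21593888125281 75.25030487904444 theta9 99.50769661699537 97.73966203868187
```

```bash
python3 -m pendant '[[[-2,0,0.5],0],[[-4,0,1],0],[[-4,0,1],0],[[-4,0,1],0],[[-4,0,1],0]]'; python3 - <<'E'
from ang import *
st(); c=robot.calibration('wrist')
json.dump({k:(v.tolist() if hasattr(v,'tolist') else v) for k,v in c.items()},open('cw10.json','w'))
im=snap('wrist','w10.png')
cv2.imwrite('pics/w10c.png',cv2.resize(im[230:350,250:400,::-1],None,fx=5,fy=5,interpolation=2))
for l in (82,83,84,85): print(l,[round(row(c,l,-5.5,d)*5-1150,1) for d in (96,98,100,102)])
E
```

```text
time: 11.15
tool_pos: [0.5259, -0.2178, 0.0995]
tool_rot: [-3.14, 0.008, 2.936]
contact_force: [-4.2, 0.4, 6.0]
opening: 0.0555
{'time': np.float64(11.15), 'qpos': array([-5.2790e-01,  5.4480e-01,  1.5767e+00,  1.2000e-03,  1.0122e+00,
       -1.8936e+00]), 'tool_pos': array([ 0.5259, -0.2178,  0.0995]), 'tool_rot': array([-3.1401,  0.0078,  2.9359]), 'contact_force': array([-4.1549,  0.4066,  6.0085]), 'opening': np.float64(0.0555)}
82 [np.float64(382.1), np.float64(410.8), np.float64(438.1), np.float64(464.0)]
83 [np.float64(389.1), np.float64(418.2), np.float64(445.9), np.float64(472.1)]
84 [np.float64(396.1), np.float64(425.6), np.float64(453.7), np.float64(480.3)]
85 [np.float64(403.2), np.float64(433.2), np.float64(461.6), np.float64(488.5)]
```

View pics/w10c.png

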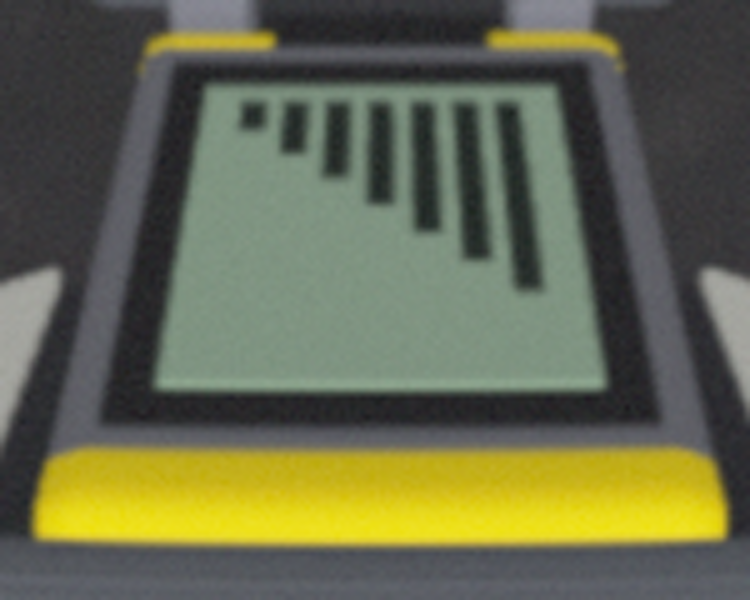

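```bash
python3 -m pendant '[[[0,0,0],0],[[0,0,0],0],[[0,0,0],0],[[0,0,0],0],[[0,0,-20],0],[[0,0,-55],0],[[0,0,-90],0],[[0,0,-125],0],[[0,0,-150],0],[[0,0,-150],0]]' 1; python3 -m pendant '[[[0,0,0],0],[[0,0,0],0]]'; python3 - <<'E'
from ang import *
st(); c=robot.calibration('wrist')
im=snap('wrist','w11.png')
cv2.imwrite('pics/w11c.png',cv2.resize(im[150:300,250:400,::-1],None,fx=4,fy=4,interpolation=2))
s=snap('side','s11.png')
cv2.imwrite('pics/s11c.png',cv2.resize(s[240:340,290:390,::-1],None,fx=6,fy=6,interpolation=2))
for d in (94,96,98,100,102,104): print(d,'back92',row(c,92,5.5,d)*4-600,'front cap 83,84',row(c,83,-5.5,d)*4-600,row(c,84,-5.5,d)*4-600)
E
```

```text
time: 12.03
tool_pos: [0.527, -0.2185, 0.2557]
tool_rot: [-3.137, 0.018, 2.936]
contact_force: [0.1, 1.1, 0.1]
opening: 0.0921
time: 12.2
tool_pos: [0.5272, -0.2186, 0.2559]
tool_rot: [-3.136, 0.019, 2.936]
contact_force: [0.3, -0.9, 0.2]
opening: 0.0918
{'time': np.float64(12.2), 'qpos': array([-5.2790e-01,  3.9510e-01,  1.3626e+00,  1.1000e-03,  1.3638e+00,
       -1.8934e+00]), 'tool_pos': array([ 0.5272, -0.2186,  0.2559]), 'tool_rot': array([-3.1362,  0.0195,  2.9361]), 'contact_force': array([ 0.349 , -0.9444,  0.2484]), 'opening': np.float64(0.0918)}
94 back92 297.410638340799 front cap 83,84 229.7366038331661 231.23974977521857
96 back92 312.00423722593655 front cap 83,84 243.5490819263141 245.2588404140065
98 back92 326.15560234123166 front cap 83,84 257.0940229003463 259.0041102801963
100 back92 339.8385938083285 front cap 83,84 270.34278611236164 272.4463156667591
102 back92 353.0297743536822 front cap 83,84 283.2684456887912 285.5579911104347
104 back92 365.7084170017986 front cap 83,84 295.84589255704634 298.31355381721687
```

View pics/w11c.png

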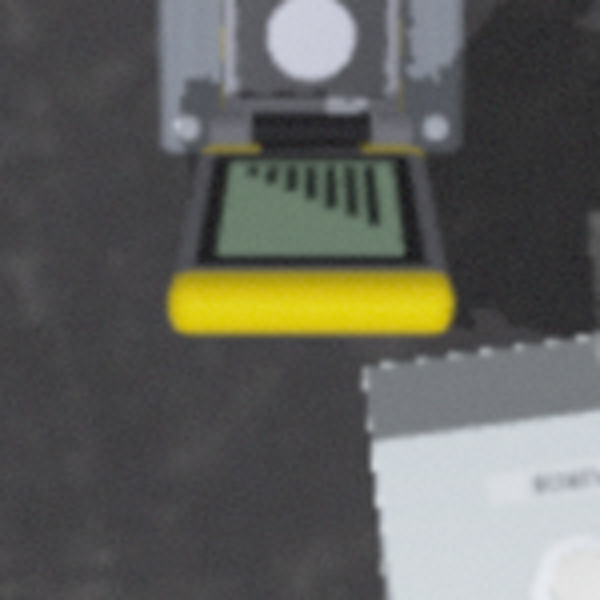

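View pics/s11c.png

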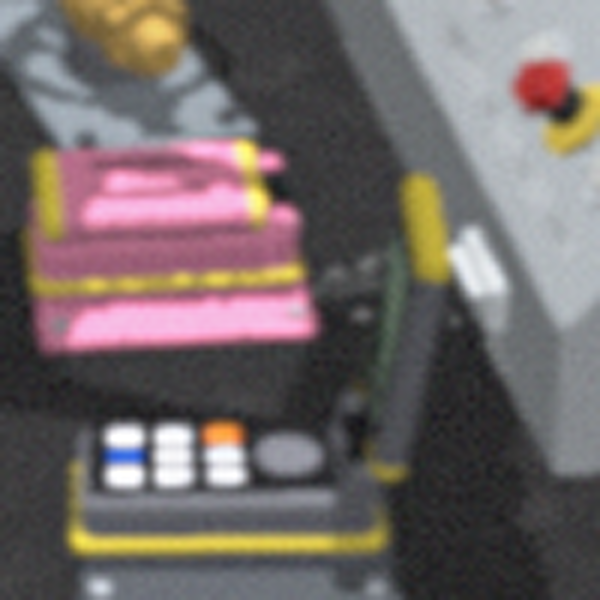

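```bash
python3 - <<'E'
from h import *
a=cv2.imread('pics/w6.png'); cv2.imwrite('pics/w6c.png',cv2.resize(a[190:340,280:460],None,fx=4,fy=4,interpolation=2))
E
cat > ell.py <<'E'
from h import *
import json
from scipy.optimize import least_squares
# fit circle centre/height to red rim outer contour in top & w6
def red(f,roi):
    a=cv2.imread(f).astype(int); m=((a[...,2]>110)&(a[...,1]<60)&(a[...,0]<60)).astype(np.uint8)
    k=np.zeros_like(m); x0,y0,x1,y1=roi; k[y0:y1,x0:x1]=m[y0:y1,x0:x1]
    n,l,s,_=cv2.connectedComponentsWithStats(k); i=1+np.argmax(s[1:,4])
    return (l==i).astype(np.uint8)
mt=red('pics/top0.png',(235,220,300,285)); mw=red('pics/w6.png',(290,200,450,330))
ct=robot.calibration('top'); cw=json.load(open('cw6.json'))
def hull(m):
    c=max(cv2.findContours(m,cv2.RETR_EXTERNAL,cv2.CHAIN_APPROX_NONE)[0],key=len); return cv2.convexHull(c)[:,0,:].astype(float)
ht,hw=hull(mt),hull(mw)
print(len(ht),len(hw),ht.min(0),ht.max(0),hw.min(0),hw.max(0))
def res(p):
    r=[]
    for n,c,h in(('top',ct,ht),('wrist',cw,hw)):
        for uv in h:
            o,v=ray(n,uv,c); q=o+v*((p[2]-o[2])/v[2]); r.append((np.hypot(q[0]-p[0],q[1]-p[1])-.0553)*1000)
    return np.array(r)
s=least_squares(res,[.488,.138,.13],loss='soft_l1'); print(s.x,np.abs(res(s.x)).mean())
for n,c,h in(('top',ct,ht),('wrist',cw,hw)):
    f=lambda p:np.array([(np.hypot(*(atz(n,uv,.131,c)[:2]-p[:2]))-p[2])*1000 for uv in h])
    q=least_squares(f,[.488,.138,.055],loss='soft_l1'); print(n,q.x,np.abs(q.fun).mean())
E
python3 ell.py
```

```text
26 40 [243. 229.] [290. 277.] [301. 211.] [433. 329.]
[0.48985037 0.13880564 0.1291624 ] 0.7571082937446592
top [0.48997558 0.13947395 0.05438336] 0.5024704490889957
wrist [0.48888251 0.13852894 0.05508242] 0.4914951767393781
```

View pics/w6c.png

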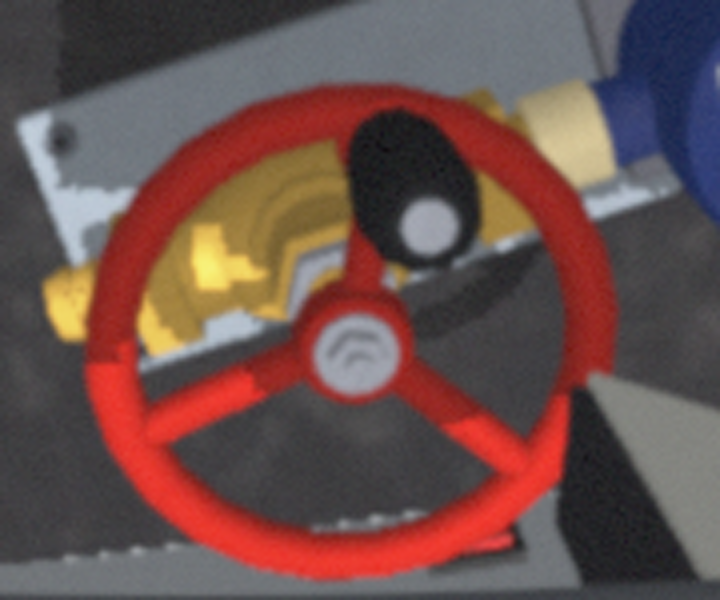

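```bash
python3 - <<'E'
from h import *
import json
cw=json.load(open('cw6.json')); O=np.array([.4893,.1388])
for n,uv,c in (('wrist',(387,246.3),cw),('top',c1(470,331),None)):
  for z in (.178,.182,.185):
    p=atz(n,uv,z,c)[:2]; d=p-O; print(n,z,p,np.hypot(*d),np.degrees(np.arctan2(d[1],d[0]))-7.5)
p=O+.044*np.array([np.cos(np.radians(7.5+155)),np.sin(np.radians(7.5+155))]);print(p)
st()
E
```

```text
wrist 0.178 [0.44830094 0.15289384] 0.043353889195717865 153.52907510209147
wrist 0.182 [0.44682862 0.15249237] 0.044623974376623965 154.63117639242296
wrist 0.185 [0.44572438 0.15219126] 0.04558684353673823 155.41724084606773
top 0.178 [0.44795598 0.15143497] 0.043231591317960616 155.506544343829
top 0.182 [0.4477307  0.15097092] 0.04331440849441551 156.18069494912805
top 0.185 [0.44756174 0.15062288] 0.043380443237379836 156.68456785485995
[0.44733645 0.15203106]
{'time': np.float64(12.3), 'qpos': array([-5.2800e-01,  3.9650e-01,  1.3643e+00,  1.1000e-03,  1.3640e+00,
       -1.8934e+00]), 'tool_pos': array([ 0.5266, -0.2183,  0.2544]), 'tool_rot': array([-3.1372,  0.0163,  2.936 ]), 'contact_force': array([ 0.8927, -0.4442, -0.6684]), 'opening': np.float64(0.092)}
```

```bash
python3 - <<'E'
from h import *
tl([[.4473,.1518,.25]],2.936)
for z in (.13,.14,.15):
    p=atz('top',c1(522,230),z); import json; print(z,p,(proj('wrist',p,json.load(open('cw6.json')))-[280,190])*4)
E
```

```text
[[153.2 346.2   0.4]] turn 0.0017223894222958842
0.13 [0.48887692 0.13886533 0.13      ] [354.5589086  347.53763347]
0.14 [0.48801037 0.13784917 0.14      ] [354.1414379  364.73532112]
0.15 [0.48714383 0.13683301 0.15      ] [353.67906179 383.07378904]
```

```bash
python3 -m pendant '[[[15,25,0],0],[[35,60,0],0],[[55,97,0],0],[[75,135,0],0],[[92,172,0],0],[[108,210,0],0],[[122,250,0],0],[[137,288,0],0],[[150,325,0],0],[[153,346,0],0]]'; python3 -m pendant '[[[0,0,0],0],[[0,0,0],0]]'; python3 - <<'E'
from h import *
tl([[.4473,.1518,.1445]],2.936);st()
snap('wrist','w12.png')
E
```

```text
time: 13.13
tool_pos: [0.4453, 0.155, 0.2493]
tool_rot: [-3.137, 0.013, 2.938]
contact_force: [0.3, 0.3, 0.5]
opening: 0.0916
time: 13.3
tool_pos: [0.4443, 0.1559, 0.248]
tool_rot: [-3.136, 0.011, 2.942]
contact_force: [-0.7, -0.4, -0.2]
opening: 0.0918
[[ -2.7  -2.9 103.5]] turn 0.31854233302963786
{'time': np.float64(13.3), 'qpos': array([ 0.1807,  0.2214,  1.6326, -0.0094,  1.2799, -1.1873]), 'tool_pos': array([0.4443, 0.1559, 0.248 ]), 'tool_rot': array([-3.1361,  0.0105,  2.9416]), 'contact_force': array([-0.7356, -0.4297, -0.1524]), 'opening': np.float64(0.0918)}
```

View pics/w12.png

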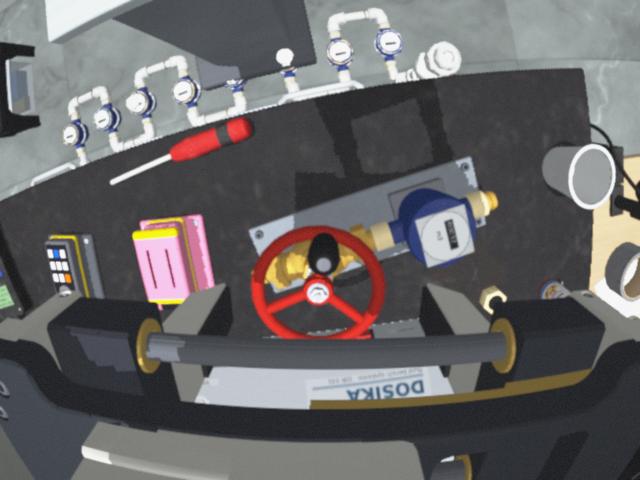

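```bash
python3 -m pendant '[[[-3,-3,20],0.3],[[-3,-3,45],0.3],[[-3,-3,70],0.3],[[-3,-3,85],0.3],[[-3,-3,96],0.3],[[-3,-3,103],0.3],[[-3,-3,103.5],0.3],[[-3,-3,103.5],0.3]]'; python3 - <<'E'
from h import *
tl([[.4473,.1518,.1445]],2.936);st()
im=snap('wrist','w13.png')
s=snap('side','s13.png')
cv2.imwrite('pics/s13c.png',cv2.resize(s[160:260,250:350,::-1],None,fx=6,fy=6,interpolation=2))
E
```

```text
time: 14.02
tool_pos: [0.4482, 0.1496, 0.1447]
tool_rot: [-3.136, 0.011, 2.933]
contact_force: [-0.3, -0.5, -0.1]
opening: 0.0922
[[1.4 1.9 0.2]] turn -0.15769853944031467
{'time': np.float64(14.0167), 'qpos': array([ 0.1662,  0.3328,  1.7895, -0.0111,  1.0115, -1.1903]), 'tool_pos': array([0.4482, 0.1496, 0.1447]), 'tool_rot': array([-3.1357,  0.0107,  2.9332]), 'contact_force': array([-0.2939, -0.5342, -0.0948]), 'opening': np.float64(0.0922)}
```

View pics/w13.png

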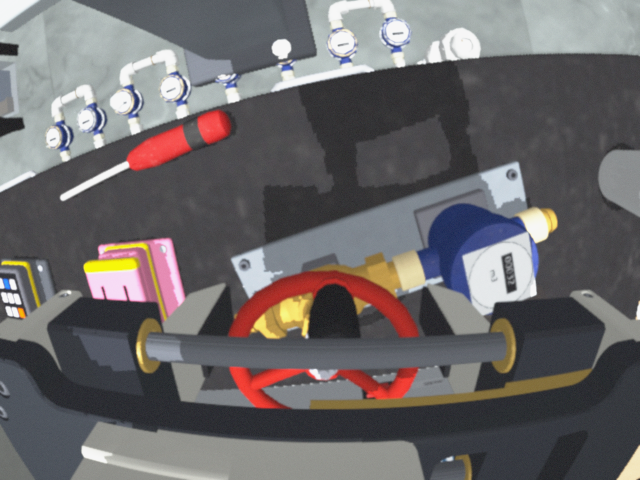

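View pics/s13c.png

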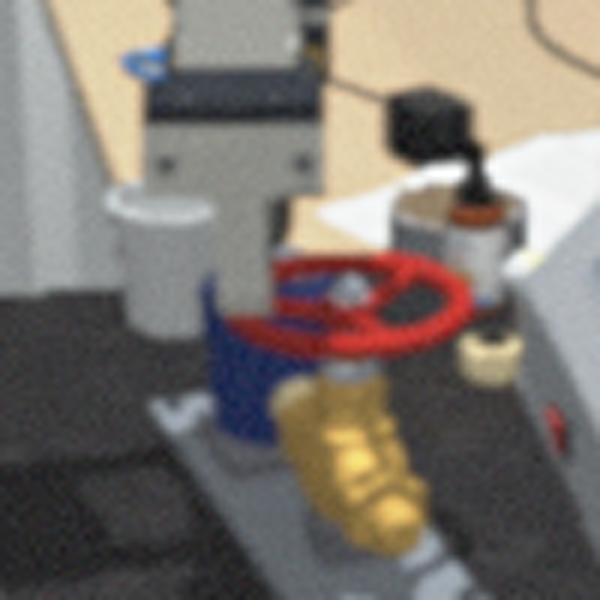

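```bash
python3 -m pendant '[[[1,2,0],0],[[1,2,0],0],[[1,2,0],0],[[1,2,0],0],[[1,2,0],0],[[1,2,0],0],[[1,2,0],0],[[1,2,0],0]]' 0 25; cat > wh.py <<'E'
from h import *
import sys
O=np.array([.4893,.1388])
def where(O=O):
    s=robot.observe(); p=s['tool_pos'][:2]+0*O; 
    M=R.from_euler('xyz',s['tool_rot']).as_matrix(); p=(s['tool_pos']-.019*M[:,2])[:2]
    d=p-O; return np.hypot(*d)*1000,np.degrees(np.arctan2(d[1],d[0]))-7.5
def plan(da,n,O=O,rad=44.,start=None,zt=None):
    "n rows of da deg each"
    s=robot.observe(); M=R.from_euler('xyz',s['tool_rot']).as_matrix()
    r,a=where(O); a=a if start is None else start
    off=s['tool_pos'][:2]-(s['tool_pos']-.019*M[:,2])[:2]
    P=[]
    for i in range(1,n+1):
        t=np.radians(a+7.5+da*i); P.append([*(O+rad/1e3*np.array([np.cos(t),np.sin(t)])+off), s['tool_pos'][2]+da*i/360*.002])
    print('r,a',r,a,'-> a',a+da*n); tl(P)
E
python3 -c "
from wh import *
st(); plan(-20,10)"
```

```text
time: 14.78
tool_pos: [0.4481, 0.1523, 0.1455]
tool_rot: [-3.136, 0.012, 2.934]
contact_force: [-0.1, 0.3, 0.4]
opening: 0.043
{'time': np.float64(14.7833), 'qpos': array([ 0.172 ,  0.3322,  1.7882, -0.0112,  1.0116, -1.1853]), 'tool_pos': array([0.4481, 0.1523, 0.1455]), 'tool_rot': array([-3.1364,  0.0124,  2.934 ]), 'contact_force': array([-0.1147,  0.2584,  0.3528]), 'opening': np.float64(0.043)}
r,a 43.620673899869395 154.25830717663118 -> a -45.74169282336882
[[ -3.9  14.7   0.1]
 [-13.   27.    0.2]
 [-25.7  35.5   0.5]
 [-40.5  39.1   0.7]
 [-55.7  37.4   1.1]
 [-69.4  30.6   1.4]
 [-80.   19.6   1.7]
 [-86.1   5.6   1.9]
 [-87.1  -9.7   2.1]
 [-82.8 -24.3   2.3]] turn None
```

```bash
python3 -m pendant '[[[0,0,0],0],[[0,0,0],0],[[0,0,0],0],[[0,0,0],0],[[0,0,0],0]]' 0 25;python3 -c "
from wh import *
st(); plan(-20,10)"
```

```text
time: 15.2
tool_pos: [0.4482, 0.1525, 0.1455]
tool_rot: [-3.137, 0.013, 2.934]
contact_force: [-0.0, 1.9, -1.0]
opening: 0.0213
{'time': np.float64(15.2), 'qpos': array([ 0.1721,  0.3322,  1.7881, -0.0108,  1.0115, -1.1854]), 'tool_pos': array([0.4482, 0.1525, 0.1455]), 'tool_rot': array([-3.1368,  0.0126,  2.934 ]), 'contact_force': array([-0.0234,  1.9025, -1.0171]), 'opening': np.float64(0.0213)}
r,a 43.6033904398072 154.0020630924367 -> a -45.997936907563286
[[ -4.   14.7   0.1]
 [-13.1  27.    0.3]
 [-25.8  35.4   0.5]
 [-40.7  38.9   0.8]
 [-55.9  37.2   1.1]
 [-69.5  30.3   1.4]
 [-80.   19.2   1.7]
 [-86.1   5.2   1.9]
 [-87.  -10.1   2.1]
 [-82.6 -24.7   2.3]] turn None
```

```bash
python3 -m pendant '[[[-4,14.5,0.1],0],[[-13,27,0.3],0],[[-26,35.5,0.5],0],[[-40.5,39,0.8],0],[[-56,37,1.1],0],[[-56,37,1.1],0]]';python3 -c "
from wh import *
st(); plan(-20,10)"
```

```text
time: 15.7
tool_pos: [0.5125, 0.1769, 0.1449]
tool_rot: [-3.137, 0.014, 2.934]
contact_force: [2.2, 1.4, 2.8]
opening: 0.0213
{'time': np.float64(15.7), 'qpos': array([ 0.1967,  0.4462,  1.6046, -0.0108,  1.0796, -1.161 ]), 'tool_pos': array([0.5125, 0.1769, 0.1449]), 'tool_rot': array([-3.1372,  0.014 ,  2.9336]), 'contact_force': array([2.2341, 1.3639, 2.8038]), 'opening': np.float64(0.0213)}
r,a 44.65367217574632 51.510212467158794 -> a -148.4897875328412
[[-13.1  -8.    0.3]
 [-23.1 -19.6   0.6]
 [-28.6 -33.9   0.9]
 [-28.9 -49.1   1.1]
 [-23.9 -63.6   1.2]
 [-14.2 -75.4   1.2]
 [ -1.1 -83.3   1.2]
 [ 13.9 -86.2   1.1]
 [ 29.  -83.8   1. ]
 [ 42.3 -76.4   0.8]] turn None
```

```bash
python3 -m pendant '[[[-13,-8,0.3],0],[[-23,-19.5,0.6],0],[[-28.5,-34,0.9],0],[[-29,-49,1.1],0],[[-24,-63.5,1.2],0],[[-14,-75.5,1.2],0],[[-1,-83.5,1.2],0],[[14,-86,1.1],0],[[29,-84,1],0],[[42.5,-76.5,0.8],0]]';python3 -c "
from wh import *
st(); plan(-20,10)"
```

```text
time: 16.53
tool_pos: [0.4558, 0.1108, 0.144]
tool_rot: [-3.139, 0.018, 2.932]
contact_force: [11.6, 4.7, -11.5]
opening: 0.0216
{'time': np.float64(16.5333), 'qpos': array([ 0.0803,  0.3233,  1.8069, -0.0092,  0.9947, -1.276 ]), 'tool_pos': array([0.4558, 0.1108, 0.144 ]), 'tool_rot': array([-3.1389,  0.0182,  2.9321]), 'contact_force': array([ 11.6158,   4.6701, -11.4825]), 'opening': np.float64(0.0216)}
r,a 43.84408526631605 -148.08435739493993 -> a -348.08435739493996
[[ 10.2  11.3  -0.1]
 [ 15.8  25.6  -0.1]
 [ 16.2  40.8  -0.1]
 [ 11.3  55.3   0.1]
 [  1.8  67.3   0.3]
 [-11.3  75.2   0.7]
 [-26.2  78.3   1. ]
 [-41.3  76.    1.4]
 [-54.8  68.7   1.8]
 [-64.9  57.2   2.1]] turn None
```

```bash
python3 -m pendant '[[[10,11.5,0.2],0],[[16,25.5,0.3],0],[[16,41,0.3],0],[[11.5,55.5,0.5],0],[[2,67.5,0.7],0],[[2,67.5,0.7],0],[[2,67.5,0.7],0]]';python3 -c "
from wh import *
st(); plan(-10,10)"
```

```text
time: 17.12
tool_pos: [0.4682, 0.1775, 0.1432]
tool_rot: [-3.14, 0.02, 2.932]
contact_force: [3.6, 0.2, 0.5]
opening: 0.0212
{'time': np.float64(17.1167), 'qpos': array([ 0.2154,  0.3766,  1.7255, -0.0114,  1.0224, -1.1404]), 'tool_pos': array([0.4682, 0.1775, 0.1432]), 'tool_rot': array([-3.1398,  0.0196,  2.9325]), 'contact_force': array([3.5853, 0.1537, 0.4616]), 'opening': np.float64(0.0212)}
r,a 44.32246943350185 111.448230428299 -> a 11.448230428298999
[[ -6.4   4.3   0.2]
 [-13.3   7.6   0.4]
 [-20.7   9.7   0.6]
 [-28.3  10.5   0.8]
 [-36.   10.    1. ]
 [-43.4   8.1   1.2]
 [-50.4   5.    1.4]
 [-56.7   0.7   1.6]
 [-62.3  -4.7   1.7]
 [-66.8 -10.9   1.9]] turn None
```

```bash
python3 -m pendant '[[[-6.5,4.5,0.2],0],[[-13.5,7.5,0.4],0],[[-20.5,9.5,0.6],0],[[-28.5,10.5,0.8],0],[[-36,10,1],0],[[-43.5,8,1.2],0],[[-50.5,5,1.4],0],[[-56.5,0.5,1.6],0],[[-62.5,-4.5,1.7],0],[[-62.5,-4.5,1.7],0]]';python3 -c "
from wh import *
st(); plan(-5,10)"
```

```text
time: 17.95
tool_pos: [0.5297, 0.1585, 0.1428]
tool_rot: [-3.139, 0.021, 2.931]
contact_force: [1.6, -0.3, 2.2]
opening: 0.0214
{'time': np.float64(17.95), 'qpos': array([ 0.1578,  0.4626,  1.5838, -0.011 ,  1.0765, -1.1975]), 'tool_pos': array([0.5297, 0.1585, 0.1428]), 'tool_rot': array([-3.1393,  0.021 ,  2.9313]), 'contact_force': array([ 1.5506, -0.2659,  2.2426]), 'opening': np.float64(0.0214)}
r,a 44.67912621682473 18.882831616142447 -> a -31.117168383857553
[[ -1.7  -3.5   0.1]
 [ -3.7  -6.8   0.1]
 [ -5.4 -10.3   0.2]
 [ -6.7 -13.9   0.3]
 [ -7.8 -17.6   0.3]
 [ -8.5 -21.3   0.4]
 [ -8.9 -25.1   0.4]
 [ -9.  -29.    0.5]
 [ -8.7 -32.8   0.5]
 [ -8.1 -36.6   0.5]] turn None
```

```bash
python3 -m pendant '[[[-1.8,-3.5,0.1],0],[[-3.8,-6.8,0.1],0],[[-5.5,-10.3,0.2],0],[[-6.7,-13.9,0.3],0],[[-6.7,-13.9,0.3],0],[[-6.7,-13.9,0.3],0]]';python3 -c "
from wh import *
st(); plan(-4,5)"
```

```text
time: 18.45
tool_pos: [0.5338, 0.1441, 0.1429]
tool_rot: [-3.141, 0.022, 2.931]
contact_force: [2.4, 6.5, 0.5]
opening: 0.0216
{'time': np.float64(18.45), 'qpos': array([ 0.1295,  0.4613,  1.5856, -0.0088,  1.0741, -1.2266]), 'tool_pos': array([0.5338, 0.1441, 0.1429]), 'tool_rot': array([-3.1411,  0.022 ,  2.931 ]), 'contact_force': array([2.3746, 6.4731, 0.5265]), 'opening': np.float64(0.0216)}
r,a 44.410017988658616 -0.560107563696115 -> a -20.560107563696114
[[ -0.5  -3.1   0. ]
 [ -1.2  -6.1   0.1]
 [ -1.7  -9.1   0.1]
 [ -1.9 -12.2   0.1]
 [ -2.  -15.2   0.2]] turn None
```

```bash
python3 -m pendant '[[[-0.5,-3,0],0],[[-0.5,-3,0],0],[[-0.5,-3,0],0],[[-0.5,-3,0],0]]';python3 -c "
from wh import *
st(); plan(-4,5)"
```

```text
time: 18.78
tool_pos: [0.5339, 0.1432, 0.143]
tool_rot: [3.138, 0.022, 2.931]
contact_force: [3.1, 12.8, 1.0]
opening: 0.0213
{'time': np.float64(18.7833), 'qpos': array([ 0.1256,  0.4597,  1.588 , -0.0044,  1.0716, -1.2325]), 'tool_pos': array([0.5339, 0.1432, 0.143 ]), 'tool_rot': array([3.1379, 0.0223, 2.9309]), 'contact_force': array([ 3.0963, 12.7739,  0.9819]), 'opening': np.float64(0.0213)}
r,a 44.34501449717585 -1.8348308050370337 -> a -21.834830805037033
[[ -0.5  -3.1   0. ]
 [ -1.1  -6.1   0. ]
 [ -1.5  -9.1   0.1]
 [ -1.7 -12.2   0.1]
 [ -1.7 -15.2   0.1]] turn None
```

```bash
python3 -m pendant '[[[-0.5,-3.5,0],0],[[-0.5,-3.5,0],0],[[-0.5,-3.5,0],0],[[-0.5,-3.5,0],0]]';python3 -c "
from wh import *
st(); s=snap('side','s14.png');snap('top','t14.png');plan(20,10)"
```

```text
time: 19.12
tool_pos: [0.5338, 0.1427, 0.1431]
tool_rot: [3.132, 0.023, 2.931]
contact_force: [3.1, 17.4, -0.7]
opening: 0.0217
{'time': np.float64(19.1167), 'qpos': array([ 0.1216,  0.4579,  1.5908,  0.0016,  1.0685, -1.2394]), 'tool_pos': array([0.5338, 0.1427, 0.1431]), 'tool_rot': array([3.1323, 0.0225, 2.9309]), 'contact_force': array([ 3.1063, 17.3512, -0.6987]), 'opening': np.float64(0.0217)}
r,a 44.22085637416772 -2.5628881757439466 -> a 197.43711182425605
[[  7.1  13.6  -0.1]
 [ 18.3  24.   -0.4]
 [ 32.4  29.9  -0.8]
 [ 47.6  30.8  -1.2]
 [ 62.2  26.3  -1.7]
 [ 74.4  17.1  -2.2]
 [ 82.8   4.3  -2.6]
 [ 86.2 -10.6  -2.9]
 [ 84.3 -25.8  -3.1]
 [ 77.4 -39.4  -3.2]] turn None
```

```bash
sed -i 's/^O=.*/O=np.array([.4897,.1389])/' wh.py; python3 -c "
from wh import *
plan(20,10,start=0)"
```

```text
r,a 43.81378276244045 0 -> a 200
[[  8.   15.3  -0.1]
 [ 19.6  25.2  -0.4]
 [ 33.9  30.5  -0.8]
 [ 49.2  30.6  -1.3]
 [ 63.6  25.5  -1.8]
 [ 75.4  15.8  -2.2]
 [ 83.1   2.6  -2.6]
 [ 85.9 -12.4  -2.9]
 [ 83.3 -27.5  -3.1]
 [ 75.8 -40.8  -3.2]] turn None
```

```bash
python3 -m pendant '[[[8,15.5,-0.1],0],[[19.5,25,-0.4],0],[[34,30.5,-0.8],0],[[49,30.5,-1.3],0],[[63.5,25.5,-1.8],0],[[75.5,16,-2.2],0],[[83,2.5,-2.6],0],[[86,-12.5,-2.9],0],[[83.5,-27.5,-3.1],0],[[76,-41,-3.2],0]]';python3 -c "
from wh import *
st(); plan(20,10)"
```

```text
time: 20.05
tool_pos: [0.4506, 0.1188, 0.1438]
tool_rot: [3.13, 0.024, 2.931]
contact_force: [11.5, 11.5, -12.3]
opening: 0.0215
{'time': np.float64(20.05), 'qpos': array([ 0.0906,  0.3126,  1.8241,  0.0042,  0.9789, -1.2724]), 'tool_pos': array([0.4506, 0.1188, 0.1438]), 'tool_rot': array([3.1305, 0.0239, 2.9314]), 'contact_force': array([ 11.5349,  11.4852, -12.3027]), 'opening': np.float64(0.0215)}
r,a 44.50274493147865 -160.45235859244707 -> a 39.54764140755293
[[-11.9  -9.7   0.1]
 [-26.2 -15.1   0.2]
 [-41.5 -15.4   0.5]
 [-55.9 -10.4   0.8]
 [-67.8  -0.8   1.1]
 [-75.6  12.3   1.3]
 [-78.5  27.4   1.4]
 [-76.1  42.4   1.4]
 [-68.7  55.8   1.3]
 [-57.2  65.8   1. ]] turn None
```

```bash
python3 -m pendant '[[[-12,-9.5,0.1],0],[[-26,-15,0.2],0],[[-41.5,-15.5,0.5],0],[[-56,-10.5,0.8],0],[[-68,-1,1.1],0],[[-75.5,12.5,1.3],0],[[-78.5,27.5,1.4],0],[[-76,42.5,1.4],0],[[-68.5,56,1.3],0],[[-57,66,1],0]]';python3 -c "
from wh import *
st(); plan(20,10)"
```

```text
time: 20.88
tool_pos: [0.5209, 0.1709, 0.1451]
tool_rot: [3.132, 0.026, 2.932]
contact_force: [2.8, -4.6, 0.3]
opening: 0.0216
{'time': np.float64(20.8833), 'qpos': array([ 1.7810e-01,  4.4670e-01,  1.6035e+00, -1.5000e-03,  1.0636e+00,
       -1.1822e+00]), 'tool_pos': array([0.5209, 0.1709, 0.1451]), 'tool_rot': array([3.1323, 0.0263, 2.9316]), 'contact_force': array([ 2.819 , -4.6164,  0.2823]), 'opening': np.float64(0.0216)}
r,a 44.27345528533767 38.72075090451454 -> a 238.72075090451455
[[ 14.3   5.4  -0.4]
 [ 29.6   5.9  -0.9]
 [ 44.1   1.1  -1.5]
 [ 56.1  -8.3  -2. ]
 [ 64.1 -21.3  -2.4]
 [ 67.2 -36.3  -2.8]
 [ 65.  -51.4  -3. ]
 [ 57.8 -64.9  -3. ]
 [ 46.4 -75.   -2.9]
 [ 32.2 -80.7  -2.7]] turn None
```

```bash
python3 -m pendant '[[[14.5,5.5,-0.4],0],[[29.5,6,-0.9],0],[[44,1,-1.5],0],[[56,-8.5,-2],0],[[64,-21.5,-2.4],0],[[67,-36.5,-2.8],0],[[65,-51.5,-3],0],[[58,-65,-3],0],[[46.5,-75,-2.9],0],[[32,-80.5,-2.7],0]]';python3 -c "
from wh import *
st(); plan(15,10)"
```

```text
time: 21.72
tool_pos: [0.4709, 0.0991, 0.1456]
tool_rot: [3.131, 0.023, 2.931]
contact_force: [0.2, 10.2, -3.4]
opening: 0.0214
{'time': np.float64(21.7167), 'qpos': array([ 0.0451,  0.3362,  1.7816,  0.005 ,  0.9992, -1.318 ]), 'tool_pos': array([0.4709, 0.0991, 0.1456]), 'tool_rot': array([3.1313, 0.0227, 2.9312]), 'contact_force': array([ 0.1798, 10.2298, -3.4463]), 'opening': np.float64(0.0214)}
r,a 44.33955886906306 -123.29705547687865 -> a 26.702944523121346
[[-11.5  -0.9   0.2]
 [-22.8   0.8   0.4]
 [-33.4   5.5   0.6]
 [-42.3  12.6   0.8]
 [-49.1  21.9   0.9]
 [-53.3  32.6   1. ]
 [-54.5  44.    1.1]
 [-52.8  55.4   1.1]
 [-48.1  65.9   1. ]
 [-41.   74.9   0.9]] turn None
```

```bash
python3 -m pendant '[[[-11.5,-1,0.2],0],[[-23,1,0.4],0],[[-33.5,5.5,0.6],0],[[-42.5,12.5,0.8],0],[[-49,22,0.9],0],[[-53.5,32.5,1],0],[[-54.5,44,1.1],0],[[-53,54,1.1],0],[[-53,54,1.1],0],[[-53,54,1.1],0]]';python3 -c "
from wh import *
st(); plan(1,7)"
```

```text
time: 22.55
tool_pos: [0.5342, 0.1421, 0.1466]
tool_rot: [3.13, 0.024, 2.932]
contact_force: [2.6, 2.2, 3.5]
opening: 0.0212
{'time': np.float64(22.55), 'qpos': array([ 0.1193,  0.4529,  1.5882,  0.0041,  1.074 , -1.2443]), 'tool_pos': array([0.5342, 0.1421, 0.1466]), 'tool_rot': array([3.1296, 0.024 , 2.9324]), 'contact_force': array([2.555 , 2.2282, 3.518 ]), 'opening': np.float64(0.0212)}
r,a 44.07448061595239 -3.449379601345459 -> a 3.550620398654541
[[ 0.3  0.7 -0. ]
 [ 0.5  1.4 -0. ]
 [ 0.8  2.2 -0. ]
 [ 1.   2.9 -0. ]
 [ 1.3  3.6 -0. ]
 [ 1.6  4.3 -0. ]
 [ 1.9  5.  -0. ]] turn None
```

```bash
python3 - <<'E'
from wh import *
for p,r,F in (([.5338,.1441,.1429],[-3.1411,.022,2.931],6.5),([.5339,.1432,.143],[3.1379,.0223,2.9309],12.8),([.5338,.1427,.1431],[3.1323,.0225,2.9309],17.4)):
    M=R.from_euler('xyz',r).as_matrix(); d=(np.array(p)-.019*M[:,2])[:2]-O; print(F,np.hypot(*d),np.degrees(np.arctan2(d[1],d[0]))-7.5)
E
```

```text
6.5 0.044013078124099235 -0.588286130895936
12.8 0.04398369855615526 -1.8634307363833313
17.4 0.04380305191127575 -2.6325319947450163
```

```bash
python3 -m pendant '[[[0.4,1,0],0],[[0.7,2,0],0],[[1,2.9,0],0],[[1,2.9,0],0],[[1,2.9,0],0],[[1,2.9,0],0]]';python3 -c "
from wh import *
st(); print(where())"
```

```text
time: 23.05
tool_pos: [0.5338, 0.1449, 0.1467]
tool_rot: [3.13, 0.024, 2.932]
contact_force: [2.4, -1.7, 3.7]
opening: 0.0214
{'time': np.float64(23.05), 'qpos': array([ 0.1246,  0.4534,  1.587 ,  0.0037,  1.0744, -1.2386]), 'tool_pos': array([0.5338, 0.1449, 0.1467]), 'tool_rot': array([3.1297, 0.0242, 2.9321]), 'contact_force': array([ 2.3565, -1.6867,  3.6802]), 'opening': np.float64(0.0214)}
(np.float64(44.03889717380698), np.float64(0.16152290976239492))
```

```bash
python3 -m pendant '[[[0.2,0.5,0],0],[[0.2,0.5,0],0],[[0.2,0.5,0],0],[[0.2,0.5,0],0]]';python3 - <<'E'
from wh import *
st(); print(where())
t=snap('top','t15.png'); a=cv2.imread('pics/t14.png')
cv2.imwrite('pics/t15c.png',np.hstack([cv2.resize(x[200:300,200:300],None,fx=4,fy=4,interpolation=2) for x in (a,t[...,::-1])]))
s=snap('side','s15.png'); b=cv2.imread('pics/s14.png')
cv2.imwrite('pics/s15c.png',np.hstack([cv2.resize(x[160:340,260:390],None,fx=3,fy=3,interpolation=2) for x in (b,s[...,::-1])]))
snap('wrist','w15.png')
E
```

```text
time: 23.38
tool_pos: [0.5338, 0.1454, 0.1467]
tool_rot: [3.13, 0.024, 2.932]
contact_force: [2.2, -2.0, 3.3]
opening: 0.0215
{'time': np.float64(23.3833), 'qpos': array([ 0.1255,  0.4536,  1.5868,  0.0037,  1.0745, -1.2376]), 'tool_pos': array([0.5338, 0.1454, 0.1467]), 'tool_rot': array([3.1298, 0.0242, 2.9321]), 'contact_force': array([ 2.248 , -2.0354,  3.2822]), 'opening': np.float64(0.0215)}
(np.float64(44.03383059330073), np.float64(0.8170178547678599))
```

View pics/t15c.png

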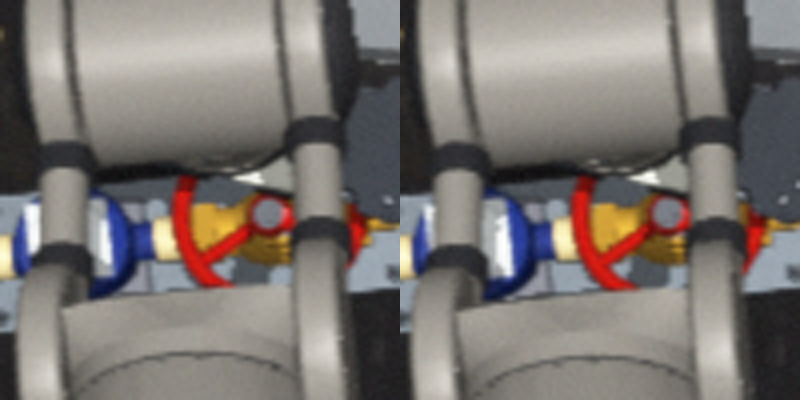

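View pics/s15c.png

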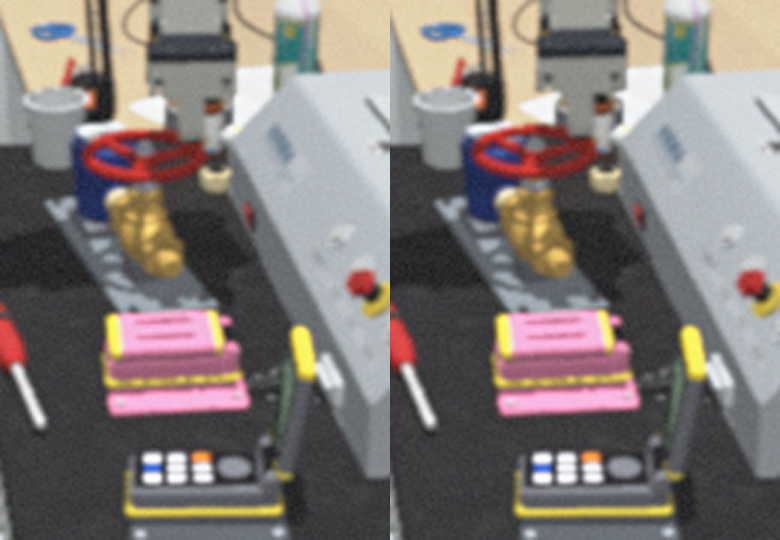

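View pics/w15.png

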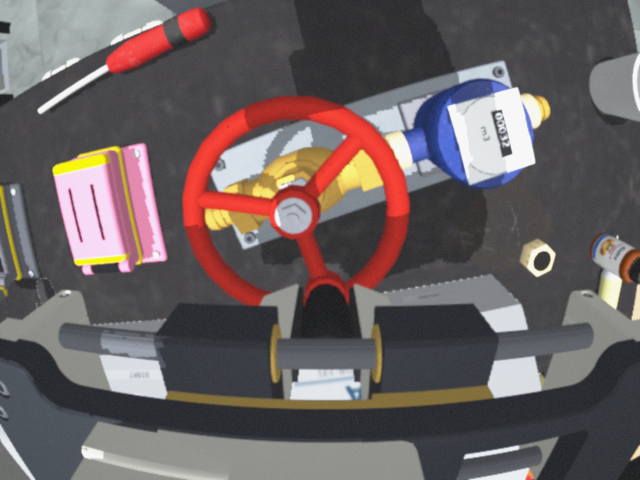

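```bash
python3 -c "
from h import *
st(); print(robot.hand_in())"
```

```text
{'time': np.float64(23.5333), 'qpos': array([ 0.1256,  0.4535,  1.5868,  0.0037,  1.0744, -1.2376]), 'tool_pos': array([0.5338, 0.1454, 0.1468]), 'tool_rot': array([3.1297, 0.0243, 2.9321]), 'contact_force': array([ 3.3106, -1.4482,  3.7714]), 'opening': np.float64(0.0214)}
the job is handed in; nothing more can be done
None
```

I handed the job in at 23.5 s. The screen is standing at about 100°, and the valve is two full turns open from its stop with the gripper still on the black handle.

- **Screen:** The first lift left it at only about 93–94°, because it slipped in the fingers. I gripped it again harder and corrected it. After release, the wrist and side pictures put it at 99–100°, and it had not moved in the last side picture.
- **Valve:** It started about 1.43 turns open. I turned it clockwise until it stopped moving and the push rose to about 17 N, at roughly 0° on my estimate of shut. I then backed it off to 720°. The last reading was within about 1° of that, and that includes the give in the grip.
- **Last checks:** The fingers were closed at 21 mm on the handle with small forces. The wheel spoke was back on the same side as when shut. The cup, the union and the pink look-alike had not visibly moved. The pendant was left alone, but it was not in my final close-ups.

The readings taken while the wheel was turning showed brief forces of up to about 20 N, well under the limits. By the end the tool had drifted 1–2° off vertical.

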